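# Strip down a cooled processor board for rework

## Task

The small computer stacked on the bench is already unscrewed: take it apart from the top down, one piece at a time. Put the fan in the middle of the red parts tray; then twist the heat sink about 20 degrees where it sits, so that the thermal paste lets go of the module, lift it off and put it in the middle of the steel cleaning dish. Put the blue processor module square on the middle of the preheater's dark plate and the green carrier board square on the middle of the pink foam, setting everything down gently, the same way up, without dropping it.

Things in the scene. Friction and masses are not known exactly. Their poses are not given: they have to be found in the camera images.
- fan_c (a point): Top of the stack: black square axial fan, 50 x 50 mm, 20 mm high, grey blades and hub. It lies loose and centred on the heat sink, sides parallel to it. The point is its centre, 10 mm above its underside; z up. Grip two opposite sides (50 mm), those facing its y: there the heat sink below is 2 mm narrower per side.
- heatsink_c (a point): Second: bare aluminium heat sink, 70 (x, along the fins) x 46 (y) x 34 mm high, loose on the module's 6 mm heat spreader. The point is its centre, 17 mm above its underside; z up. Grip across the 46 mm with the fingertips no lower than 19 mm under this point (else they catch the module's edges), turn it about the vertical either way while it rests on the module, then lift; only friction resists.
- module_c (a point): Third: blue circuit board 92 (x) x 44 (y) x 2 mm on four 25 mm brass feet; aluminium heat spreader on top, 33 mm in all. Under each long edge, flush, a black strip 60 mm long: grip across the 44 mm at mid-length on the band 16.5 to 27 mm above the feet. The point: middle of that band, 21.5 mm above the feet; x along, z up. Below it is free air down to the carrier, 9 mm wider per side.
- carrier_c (a point): Bottom: green carrier board in a green trough, 130 (x) x 62 (y) x 16 mm high, a row of green screw terminals on each short end (10 mm higher, 52 to 62 mm from the centre). Loose on the bench. The point is the trough's centre, 8 mm above its flat underside; x along the length, z up. Grip across the 62 mm at mid-length.
- tray_floor (a point): Place of the fan: red plastic parts tray, fixed, 145 mm (x) x 135 mm (y), walls 3 mm thick and 14 mm high. The point is the centre of the inner floor, 3 mm above the bench; z up.
- dish_floor (a point): Place of the heat sink: stainless steel dish with a perforated floor, fixed, 145 mm (x) x 135 mm (y), walls 2.5 mm thick and 14 mm high with a rolled rim. The point is the centre of the inner floor, 2.5 mm above the bench; z up.
- plate_top (a point): Place of the module: board preheater (off), fixed, a white box 150 (x) x 132 (y) x 40 mm high with a dark flat plate 112 x 112 mm standing 2 mm proud on top, controls on its -x face. The point is the centre of the plate's upper face, 42 mm above the bench; x from controls to back, z up. Square: the module's length along this x.
- foam_top (a point): Place of the carrier board: flat pink antistatic foam slab (firm), fixed, 155 (x) x 110 (y) x 15 mm. The point is the centre of its upper face; x along its length, z up. Square: the carrier's length along this x. (Other small things, at most 40 mm high, lie between the places.)
There are look-alikes about, which are no part of the job. What is meant by the part that bears heatsink_c is not orange or turquoise, and is the smaller of those in its own colour.

How it is judged:
By the outcome, as a careful person would: the job done as asked, in the order asked, and still so for the second after the job is handed in, with the robot touching nothing.
It also fails if it takes over 112 s, if anything falls off the work surface, if the arm or the gripper's body presses on something with over 40 N, if the wrist force passes 120 N, or if a joint passes its speed limit or range.

## Robot

A 6-joint arm with a two-finger parallel gripper is mounted at the origin on the work surface. World frame = base frame: x ahead of the robot, y to its left, z up, the work surface at z = 0. Lengths are in m, angles in rad, forces in N, time in s.
With the tool pointing down it reaches from about 0.35 to 0.85 m from the base axis. Payload 8.1 kg.
Tool frame: the origin (TCP) lies midway between the tips of the shut fingers; the grasp point (between the pads) lies 19 mm behind it; y points along the fingers, z is the direction in which the jaws open and shut, and the axes are right-handed (so a half turn about y gives the same grasp; the last joint's range is limited). The gripper opens to 93 mm and grips with 3 to 60 N. Pads are 15 mm wide; open, the fingers measure 128 mm over their backs; the gripper's body (75 mm by 188 mm) begins 65 mm behind the grasp point.
Start: joints at [1.073, 0.13, 1.488, -0, 1.523, -0.085], TCP at [0.241, 0.55, 0.219] pointing down, gripper open.
Joint ranges: [-2.96, 2.96], [-0.89, 2.26], [0.02, 2.5], [-1.34, 4.48], [0, 2.73], [-2.66, 2.66]. Speed limits (rad/s): [2.39, 2.39, 2.79, 3.14, 3.14, 3.14].

## Interface

Orientations are given as [roll, pitch, yaw] about the fixed x, y, z axes, in that order (R = Rz(yaw) Ry(pitch) Rx(roll)).
In Python, from cell import bot gives the robot as it stands.
- The arm moves only by the shell command python3 -m crank 'ROWS'. ROWS is JSON, a list of rows, each a list of 5 numbers: the shift along the world's x, y, z in m, then the turn about the world's z in degrees, then the opening, from 0 (shut) to 1 (fully open). A call has 1 to 5 rows; each row shifts and turns the pose as measured when the row begins; what a row does not reach is not made up. A row lasts 1/10 s, in which the tool goes at most 50 mm and 8.59 degrees, less where a joint would pass 70% of its speed; a pose out of reach is approached as far as the arm can. A call with a gripper value outside its range is refused whole. The fingers move at their own pace and stop on an object; the grip force is fixed at half the most. Time passes only in rows, so rows that do not move let the fingers close. It gives the time, the measured TCP pose, the force and the opening at its end, in the units of the state.
- bot.get_state(): the state, without advancing time (a new reading comes with each control period).
- bot.camera(name): name is "scene" or "top" or "wrist"; returns a dict with "img" (384x512x3 uint8, red, green, blue), "depth" (384x512 float32, m along the optical axis (not along the pixel's ray), 0 where there is no reading), "K" (3x3 intrinsics, pixels), "cam_to_world" (4x4, takes a point from camera to world coordinates). Camera axes: x right, y up, looking along -z (the intrinsics and any distortion apply to the point x, -y, -z); pixel columns grow to the right and rows downward; lengths in m; the calibration is good to about 2 mm. A picture is of the moment at which its call begins.
- bot.finish_job(): hands the job in, once; it reports no verdict.
The state is a dict: "time": time; "joints": joint angles; "joint_velocities": joint speeds; "joint_efforts": joint torques, N m; "tool_pos": TCP position; "ee_rot": TCP orientation; "contact_force": force on the tool from outside, world axes, zero at the start; "ft_torque": the same for the moment, N m; "grip_width": finger opening in m.
Only numpy, scipy, OpenCV 4.12 (cv2) and the standard library are available. Lean on these libraries where they do the work, as an engineer would, in place of code of your own. Each camera call takes 0.05 s, during which the arm holds its last target.

## Working session

There is one attempt and no reset: what is moved stays moved. The work goes in short steps, Python scripts to look and compute and a shell command to move; the robot and the scene stay as the last step left them, time stands still between calls to the robot, and variables do not carry over. Pictures are saved under pics/ and viewed, and the job is handed in when it is done.

```bash
ls; mkdir -p pics
python3 - <<'E'
from cell import bot
import cv2,numpy as np
s=bot.get_state();print({k:np.round(v,3).tolist() for k,v in s.items()})
for n in ["scene","top","wrist"]:
    c=bot.camera(n);cv2.imwrite(f"pics/{n}0.png",cv2.cvtColor(c["img"],cv2.COLOR_RGB2BGR))
    np.savez(f"pics/{n}0.npz",**c)
    print(n,c["K"].tolist(),np.round(c["cam_to_world"],3).tolist(),[k for k in c], (c["depth"]>0).mean())
E
```

```text
pics
{'time': 0.0, 'joints': [1.073, 0.131, 1.489, 0.0, 1.523, -0.085], 'joint_velocities': [-0.0, 0.0, 0.002, 0.0, 0.0, 0.002], 'joint_efforts': [0.002, -55.985, -49.176, 0.077, 0.035, -0.0], 'tool_pos': [0.24, 0.549, 0.218], 'ee_rot': [-1.573, 0.0, -0.413], 'contact_force': [-0.139, 0.567, -0.281], 'ft_torque': [-0.024, 0.014, -0.033], 'grip_width': 0.093}
scene [[359.70115139215267, 0.0, 251.44557654110662], [0.0, 359.70115139215267, 193.89227268416], [0.0, 0.0, 1.0]] [[-0.806, -0.374, 0.458, 0.974], [0.592, -0.502, 0.631, 0.644], [-0.006, 0.78, 0.626, 0.737], [0.0, 0.0, 0.0, 1.0]] ['img', 'depth', 'K', 'cam_to_world'] 0.9959208170572916
top [[447.34956393483685, 0.0, 248.30681484815344], [0.0, 447.34956393483685, 198.28855861774983], [0.0, 0.0, 1.0]] [[0.017, 0.988, -0.151, 0.324], [-1.0, 0.016, -0.008, -0.014], [-0.005, 0.151, 0.988, 1.326], [0.0, 0.0, 0.0, 1.0]] ['img', 'depth', 'K', 'cam_to_world'] 0.9960072835286459
wrist [[285.09501033058064, 0.0, 253.968711019041], [0.0, 285.09501033058064, 189.64508310242005], [0.0, 0.0, 1.0]] [[0.401, -0.888, -0.223, 0.18], [0.916, 0.389, 0.099, 0.575], [-0.002, -0.244, 0.97, 0.384], [0.0, 0.0, 0.0, 1.0]] ['img', 'depth', 'K', 'cam_to_world'] 0.9817962646484375
```

View pics/scene0.png

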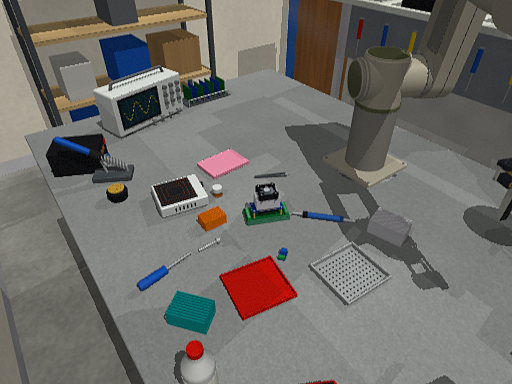

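View pics/top0.png

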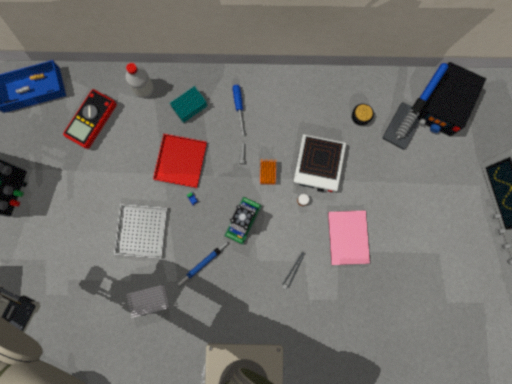

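View pics/wrist0.png

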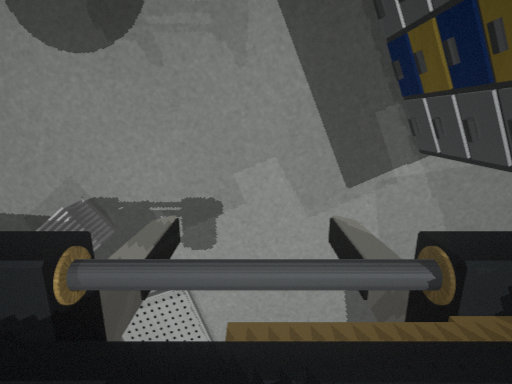

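The stack is at about (243,218) in the top view. The tray is at (181,160), the dish at (142,231), the preheater at (321,163) and the foam at (349,237). The grey finned block at (149,300), the orange one and the turquoise one are look-alikes. Next I'll measure.

```bash
cat > h.py <<'E'
import numpy as np,cv2
from cell import bot
def load(n): return dict(np.load(f"pics/{n}.npz"))
def snap(n,tag):
    c=bot.camera(n);np.savez(f"pics/{n}{tag}.npz",**c);cv2.imwrite(f"pics/{n}{tag}.png",cv2.cvtColor(c["img"],cv2.COLOR_RGB2BGR));return c
def rays(c,uv):
    uv=np.atleast_2d(uv).astype(float);K=c["K"];x=(uv[:,0]-K[0,2])/K[0,0];y=(uv[:,1]-K[1,2])/K[1,1]
    T=c["cam_to_world"];return T[:3,3],np.stack([x,-y,-np.ones_like(x)],1)@T[:3,:3].T
def plane(c,uv,z):
    o,d=rays(c,uv);t=(z-o[2])/d[:,2];return o+d*t[:,None]
def dep(c):
    v,u=np.mgrid[:384,:512];o,d=rays(c,np.stack([u.ravel(),v.ravel()],1));return (o+d*c["depth"].reshape(-1,1)).reshape(384,512,3)
def two(c1,p1,c2,p2):
    o1,d1=rays(c1,p1);o2,d2=rays(c2,p2);d1=d1[0];d2=d2[0]
    t=np.linalg.lstsq(np.stack([d1,-d2],1),o2-o1,rcond=None)[0];a=o1+t[0]*d1;b=o2+t[1]*d2;return (a+b)/2,np.linalg.norm(a-b)
def hsv(c): return cv2.cvtColor(c["img"],cv2.COLOR_RGB2HSV)
def blobs(m,amin=60):
    cs,_=cv2.findContours(m.astype(np.uint8),cv2.RETR_EXTERNAL,cv2.CHAIN_APPROX_NONE);return sorted([k for k in cs if cv2.contourArea(k)>amin],key=cv2.contourArea)[::-1]
def crop(c,x0,y0,x1,y1,s,name):
    cv2.imwrite(f"pics/{name}.png",cv2.resize(cv2.cvtColor(c["img"][y0:y1,x0:x1],cv2.COLOR_RGB2BGR),None,fx=s,fy=s,interpolation=cv2.INTER_NEAREST))
def rect(P):
    r=cv2.minAreaRect((P[:,:2]*1000).astype(np.float32));(cx,cy),(w,h),a=r
    if w<h: a+=90;w,h=h,w
    return np.round([cx,cy,w,h,(a+90)%180-90],1)  # mm, long-axis deg
E
python3 - <<'E'
from h import *
c=load("top0");H=hsv(c);P=dep(c)
h,s,v=[H[...,i].astype(int) for i in range(3)]
M=dict(red=((h<8)|(h>172))&(s>150),pink=(h>155)&(h<178)&(s>50)&(s<150)&(v>150),green=(h>45)&(h<80)&(s>90),white=(s<40)&(v>170))
for k,m in M.items():
    for b in blobs(m,150)[:4]:
        x,y,w,hh=cv2.boundingRect(b);mask=np.zeros(m.shape,np.uint8);cv2.drawContours(mask,[b],-1,1,-1)
        z=np.median(P[mask>0][:,2]);q=plane(c,b[:,0],z);print(k,(x,y,w,hh),round(z,4),rect(q))
crop(c,200,170,300,270,7,"topcrop")
c=load("scene0");crop(c,215,165,315,240,8,"scenecrop")
E
```

```text
red (154, 134, 53, 54) 0.0026 [639.9 206.2 144.7 136.6 -10.1]
red (63, 90, 53, 58) 0.0412 [754.3 474.  168.   91.  -28.8]
pink (328, 210, 42, 55) 0.0142 [ 415.2 -297.8  156.   112.2    3.2]
green (225, 197, 36, 47) 0.0206 [458.5  11.1 127.6  58.9 -24.5]
white (120, 207, 44, 49) 0.0022 [422.2 310.4 138.5 121.8  -3.7]
white (294, 135, 51, 55) 0.0391 [ 631.4 -211.1  145.   128.8  -11.1]
```

View pics/topcrop.png

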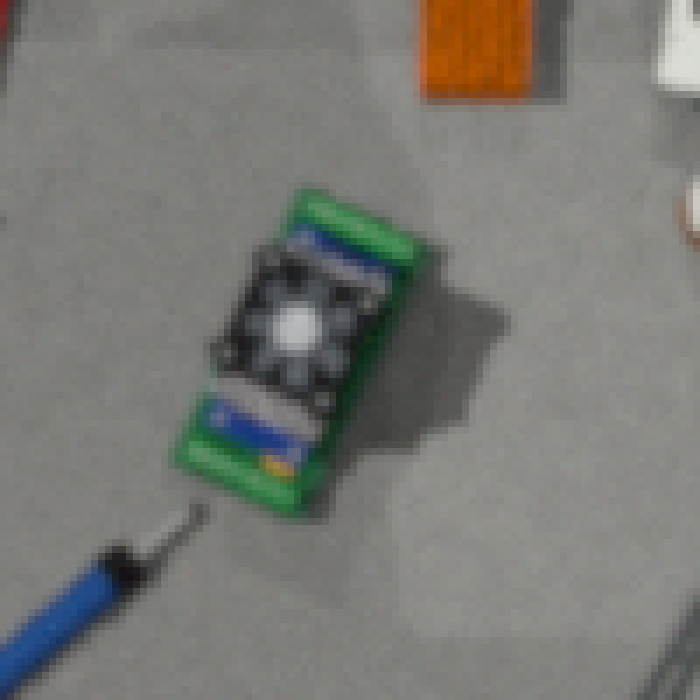

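View pics/scenecrop.png

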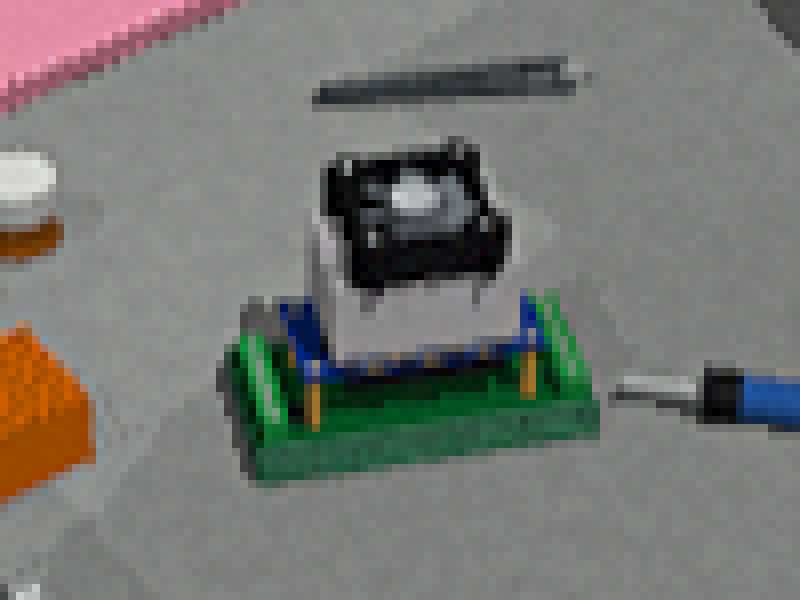

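Run:
```python
from h import *
for n,(x0,y0,x1,y1) in dict(top0=(222,195,265,245),scene0=(240,175,295,225)).items():
    c=load(n);P=dep(c)[y0:y1,x0:x1];z=P[...,2]
    print(n,"zmax",np.percentile(z,99),np.round(np.histogram(z,bins=np.arange(-.005,.125,.005))[0]))
    m=z>np.percentile(z,99)-0.008
    print(P[m].mean(0), m.sum())
t=load("top0");s=load("scene0")
for a,b in [((242.3,216.5),(267,189.4)),]:
    print(two(t,a,s,b))
```

```text
top0 zmax 0.10535677957249068 [651 443  44 122 116  59  66   7  21  67  15  21  15   9   3   7  16  63
  31  44  98 142  16   0   0]
[0.45410135 0.01078899 0.14509399] 225
scene0 zmax 0.10513523685841648 [ 242 1166  106   86  269   30   80    9   31   88   34   31   32   37
   36   35   40   54   48   40   89  133   22    0    0]
[0.49006643 0.04656738 0.1361228 ] 224
(array([0.46013609, 0.01142416, 0.10030503]), np.float64(3.6480625144455566e-05))
```

```bash
python3 -m crank '[[0.02,-0.045,0,0,1],[0.02,-0.045,0,0,1],[0.02,-0.045,0,0,1],[0.02,-0.045,0,0,1],[0.02,-0.045,0,0,1]]';python3 -m crank '[[0.02,-0.045,0,0,1],[0.02,-0.045,0,0,1],[0.02,-0.045,0,0,1],[0.01,-0.045,0,0,1],[0.0,-0.02,0,0,1]]'; python3 -m crank '[[0,0,0,0,1],[0,0,0,0,1]]'
python3 - <<'E'
from h import *
snap("wrist","1")
E
```

```text
time: 0.65
tool_pos: [0.3378, 0.3216, 0.2135]
ee_rot: [-1.577, 0.002, -0.403]
contact_force: [1.2, -0.2, -0.0]
grip_width: 0.0929
time: 1.15
tool_pos: [0.4083, 0.1134, 0.2127]
ee_rot: [-1.578, 0.001, -0.405]
contact_force: [1.3, 0.6, -0.0]
grip_width: 0.0931
time: 1.35
tool_pos: [0.4083, 0.1109, 0.2124]
ee_rot: [-1.578, 0.001, -0.41]
contact_force: [-0.2, 0.5, -0.2]
grip_width: 0.0929
```

View pics/wrist1.png

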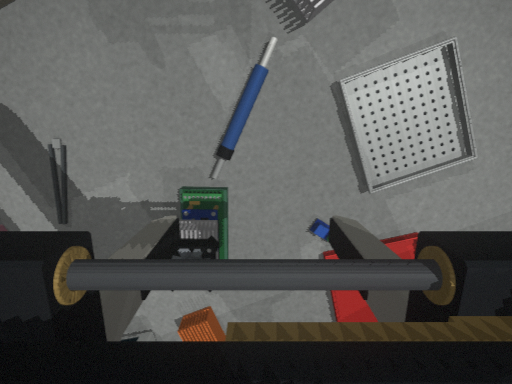

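```bash
python3 -m crank '[[0.03,-0.03,0,0,1],[0.035,-0.035,0,0,1],[0.035,-0.035,0,0,1],[0.035,-0.035,0,0,1],[0.015,-0.01,0,0,1]]'; python3 -m crank '[[0,0,0.02,0,1],[0,0,0,0,1],[0,0,0,0,1]]'
python3 - <<'E'
from h import *
snap("wrist","2")
E
```

```text
time: 1.9
tool_pos: [0.5625, -0.0287, 0.212]
ee_rot: [-1.575, 0.001, -0.393]
contact_force: [-0.9, 0.3, 0.8]
grip_width: 0.0932
time: 2.2
tool_pos: [0.5644, -0.026, 0.2292]
ee_rot: [-1.575, 0.005, -0.391]
contact_force: [-0.2, 0.2, 0.0]
grip_width: 0.0928
```

View pics/wrist2.png

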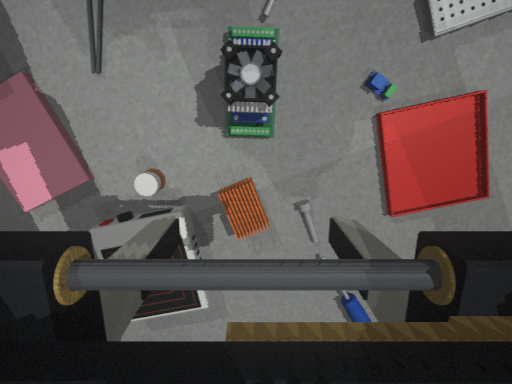

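Run:
```python
from h import *
c=load("wrist2");H=hsv(c);P=dep(c)
h,s,v=[H[...,i].astype(int) for i in range(3)]
R=np.zeros(h.shape,bool);R[20:145,210:290]=1
z=P[...,2]
m=R&(z>0.093)&(z<.13)
k=blobs(m,50);print([cv2.contourArea(b) for b in k])
b=max(k,key=cv2.contourArea);zz=np.percentile(P[m][:,2],[20,50,80,95]);print(zz)
for Z in (.1,.104): print("fan",rect(plane(c,b[:,0],Z)))
g=R&(h>40)&(h<85)&(s>80)
pts=P[g];print("green z",np.percentile(pts[:,2],[5,25,50,75,95]))
pt=pts[(pts[:,2]>.022)];print("term",rect(pt),np.median(pt[:,2]));
w=pts[(pts[:,2]>.012)&(pts[:,2]<.019)];print("wall",rect(w),rect(pts))
hs=R&(z>.06)&(z<.09);print("hs",rect(P[hs]),np.percentile(P[hs][:,2],[50,90]))
mo=R&(h>100)&(h<130)&(s>100);print("mod",rect(P[mo]),np.percentile(P[mo][:,2],[10,50,90]))
print(two(c,(251,74),load("top0"),(242.3,216.5)))
crop(c,205,15,305,150,4,"w2crop")
```

```text
[3010.5]
[0.09636932 0.101537   0.10284125 0.10363091]
fan [462.5   9.9  58.9  58.1 -24.8]
fan [463.1   9.7  58.1  57.3 -24.8]
green z [0.01439412 0.01568886 0.02421032 0.02574414 0.02679005]
term [462.5   9.7 124.   49.7 -24.2] 0.025669055985360567
wall [462.8  10.3 128.6  60.4 -24.4] [460.9  11.4 133.   60.4 -24.2]
hs [462.3   9.6  70.2  57.9 -24.4] [0.08361727 0.08543352]
mod [460.1  11.2  98.9  46.7 -24.4] [0.04146939 0.04258644 0.043712  ]
(array([0.46170678, 0.01154679, 0.08619012]), np.float64(0.00031336516572041793))
```

View pics/w2crop.png

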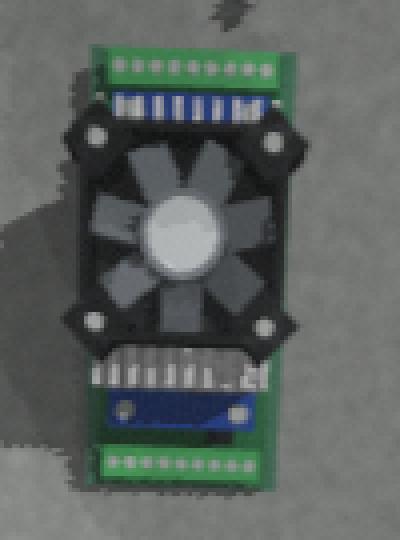

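```bash
python3 -m crank '[[-0.035,0.012,0,-1,1],[-0.035,0.012,0,-1,1],[-0.03,0.012,0,0,1],[0,0,-0.03,0,1],[0,0,-0.04,0,1]]'; python3 -m crank '[[0,0,0,0,1],[0,0,0,0,1]]'
```

```text
time: 2.75
tool_pos: [0.4621, 0.0159, 0.1585]
ee_rot: [-1.572, -0.001, -0.42]
contact_force: [1.2, -0.2, 0.1]
grip_width: 0.093
time: 2.95
tool_pos: [0.4575, 0.0178, 0.1536]
ee_rot: [-1.574, 0.007, -0.417]
contact_force: [0.4, 0.7, 0.3]
grip_width: 0.0928
```

```bash
python3 -m crank '[[0.005,-0.008,0,-0.5,1],[0,0,-0.02,0,1],[0,0,0,0,1],[0,0,0,0,1]]'
python3 - <<'E'
from h import *
snap("wrist","3");snap("scene","3");crop(load("scene3"),200,100,340,240,5,"s3")
E
```

```text
time: 3.35
tool_pos: [0.4674, 0.0084, 0.14]
ee_rot: [-1.572, -0.001, -0.427]
contact_force: [-0.3, 0.5, 1.4]
grip_width: 0.0929
```

View pics/s3.png

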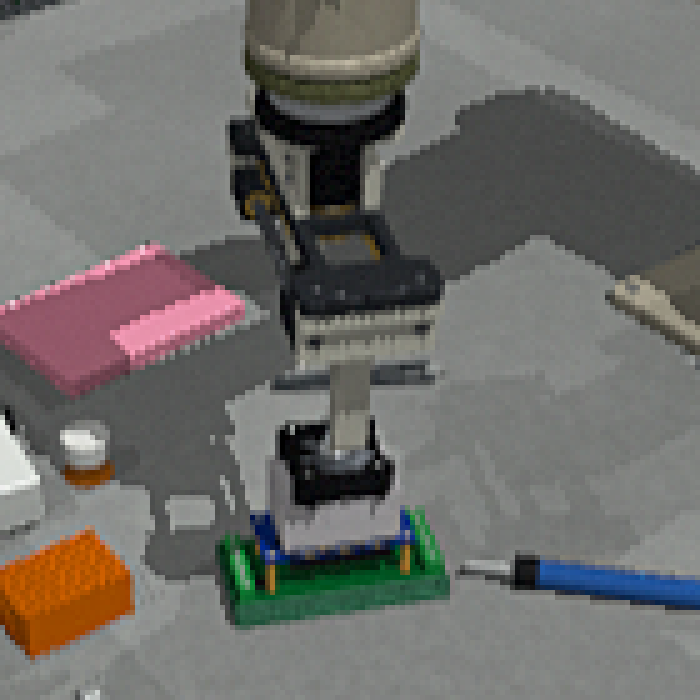

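View pics/wrist3.png

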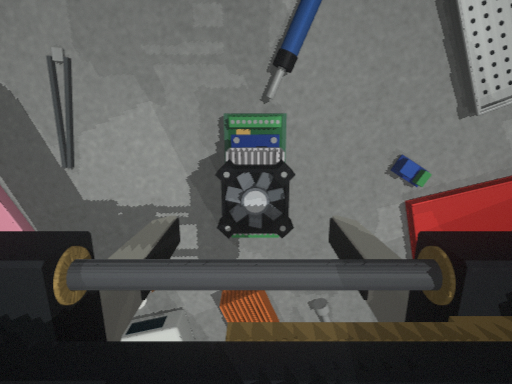

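```bash
python3 -m crank '[[0,0,0,0,1]]'
python3 - <<'E'
from h import *
c=load("wrist3");P=dep(c);z=P[...,2]
R=np.zeros(z.shape,bool);R[100:255,205:300]=1
m=R&(z>0.09)&(z<.13)
b=blobs(m,50)[0];print(np.percentile(P[m][:,2],[20,50,80,95]));print("fan",rect(plane(c,b[:,0],.103)),rect(plane(c,b[:,0],.1)))
print(plane(c,[(255.6,201)],.103),two(load("wrist2"),(251,74),c,(255.6,201)))
E
```

```text
time: 3.55
tool_pos: [0.4675, 0.0084, 0.1405]
ee_rot: [-1.572, -0.001, -0.427]
contact_force: [0.1, -0.5, -0.9]
grip_width: 0.0932
[0.0960937  0.10146138 0.10276183 0.10346702]
fan [461.7  10.4  59.3  57.7 -25.3] [462.5  10.   60.2  58.6 -25.3]
[[0.46249711 0.01100633 0.103     ]] (array([0.46349578, 0.01071027, 0.099483  ]), np.float64(0.0002535202837097234))
```

```bash
python3 -m crank '[[-0.005,0.002,0,0,1],[0,0,-0.02,0,1],[0,0,-0.02,0,1],[0,0,0,0,1],[0,0,0,0,1]]'
```

```text
time: 4.05
tool_pos: [0.4634, 0.0108, 0.1033]
ee_rot: [-1.57, -0.006, -0.426]
contact_force: [0.1, -0.3, 0.4]
grip_width: 0.0929
```

```bash
python3 -m crank '[[-0.001,0,-0.015,0,1],[0,0,-0.01,0,1],[0,0,0,0,1],[0,0,0,0,1]]'
```

```text
time: 4.45
tool_pos: [0.4633, 0.0108, 0.0783]
ee_rot: [-1.569, -0.008, -0.426]
contact_force: [-0.8, -0.3, 0.0]
grip_width: 0.093
```

```bash
python3 -m crank '[[0,0,0,0,0.6],[0,0,0,0,0.5],[0,0,0,0,0.4],[0,0,0,0,0.4],[0,0,0,0,0.4]]';python3 -m crank '[[0,0,0,0,0.4],[0,0,0,0,0.4]]'
```

```text
time: 4.95
tool_pos: [0.4641, 0.0108, 0.0795]
ee_rot: [-1.569, -0.01, -0.426]
contact_force: [0.0, 0.2, 0.2]
grip_width: 0.0571
time: 5.15
tool_pos: [0.4642, 0.0107, 0.0797]
ee_rot: [-1.569, -0.01, -0.426]
contact_force: [0.5, 0.7, 0.1]
grip_width: 0.0501
```

```bash
python3 -m crank '[[0,0,0,0,0.4],[0,0,0.01,0,0.4],[0,0,0.02,0,0.4],[0,0,0.04,0,0.4],[0,0,0.04,0,0.4]]';python3 -m crank '[[0,0,0,0,0.4],[0,0,0,0,0.4]]'
python3 - <<'E'
from h import *
snap("scene","4");crop(load("scene4"),200,100,340,240,5,"s4");snap("wrist","4")
E
```

```text
time: 5.65
tool_pos: [0.4584, 0.0112, 0.1875]
ee_rot: [-1.573, 0.003, -0.426]
contact_force: [1.0, -0.1, 0.1]
grip_width: 0.0496
time: 5.85
tool_pos: [0.462, 0.011, 0.1954]
ee_rot: [-1.569, -0.008, -0.426]
contact_force: [-1.1, -0.1, -1.3]
grip_width: 0.0498
```

View pics/s4.png

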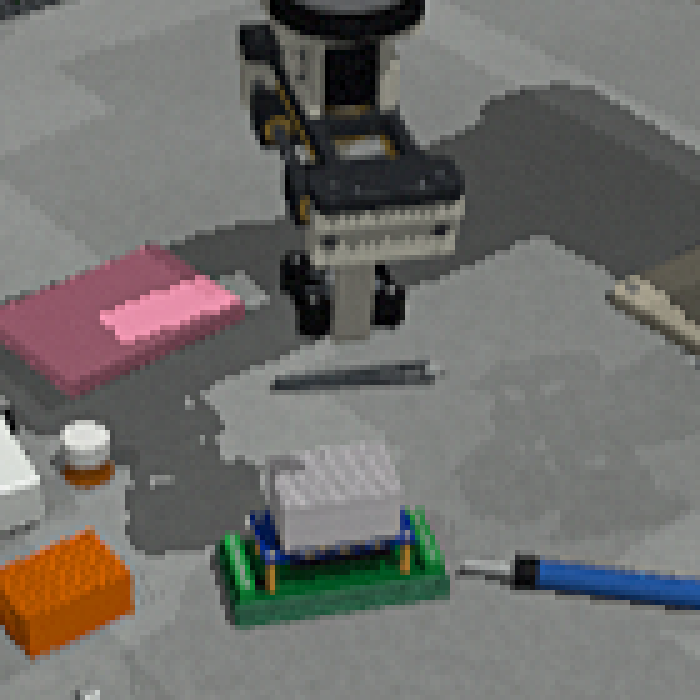

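View pics/wrist4.png

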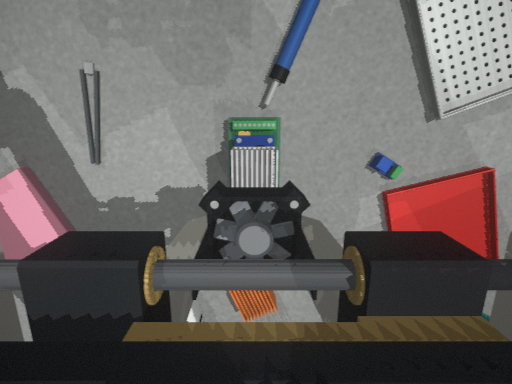

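Run:
```python
from h import *
for n in ("top0","wrist2","scene0"):
    c=load(n);H=hsv(c);P=dep(c);h,s,v=[H[...,i].astype(int) for i in range(3)];z=P[...,2]
    m=((h<8)|(h>172))&(s>140)
    ok=(P[...,0]>.5)&(P[...,0]<.78)&(P[...,1]>.08)&(P[...,1]<.33)&(np.abs(z)<.03)
    m&=ok
    b=blobs(m,100)[0];print(n,"tray rim",rect(plane(c,b[:,0],.014)))
    f=m&(z<.006);print("  floor",rect(P[f]),np.median(P[f][:,2]),"rim z",np.percentile(P[m][:,2],[90,99]))
```

```text
top0 tray rim [637.4 204.3 144.1 135.9 -10.5]
  floor [639.2 204.8 139.  133.8 -10.4] 0.0018519125865072983 rim z [0.00869891 0.01607129]
wrist2 tray rim [640.4 201.1 144.4 139.1 -10.1]
  floor [642.1 208.9 146.8 141.2  79.7] 0.002762854617495647 rim z [0.01104637 0.01455373]
scene0 tray rim [643.5 208.8 148.1 142.4 -10.1]
  floor [641.5 205.6 144.4 136.7  -9.8] 0.003914389305230137 rim z [0.01185406 0.01634238]
```

```bash
python3 -m crank '[[0.03,0.0325,0,4,0.4],[0.03,0.0325,0,4,0.4],[0.03,0.0325,0,4,0.4],[0.03,0.0325,0,2,0.4],[0.03,0.0325,0,0,0.4]]';python3 -m crank '[[0.025,0.03,0,0,0.4],[0,0,0,0,0.4],[0,0,0,0,0.4]]'
```

```text
time: 6.45
tool_pos: [0.6101, 0.1746, 0.1863]
ee_rot: [-1.576, 0.003, -0.179]
contact_force: [0.1, -0.4, 0.1]
grip_width: 0.0497
time: 6.75
tool_pos: [0.6345, 0.2096, 0.1766]
ee_rot: [-1.58, 0.014, -0.175]
contact_force: [0.2, -0.4, -0.2]
grip_width: 0.0502
```

Run:
```python
from h import *
c=load("wrist4");P=dep(c);z=P[...,2]
for u,v in [(254,240),(222,205),(285,205),(235,213),(290,225),(214,250)]: print(u,v,np.round(P[v,u],4))
m=np.zeros(z.shape,bool);m[185:258,195:310]=1;m&=z>.15
print(np.percentile(P[m][:,2],[2,10,50,80,90,98]))
c=load("scene4");P=dep(c);m=np.zeros(z.shape,bool);m[148:168,255:283]=1;m&=(P[...,2]>.15);print(np.percentile(P[m][:,2],[0,2,10,90,98]))
```

```text
254 240 [0.4608 0.0107 0.2186]
222 205 [0.4356 0.0039 0.2196]
285 205 [0.4495 0.0337 0.2185]
235 213 [0.4438 0.0071 0.2145]
290 225 [0.4626 0.0316 0.2144]
214 250 [ 0.4596 -0.0138  0.2124]
[0.19967081 0.20128783 0.2153604  0.21894699 0.21968423 0.23711897]
[0.1986772  0.20090428 0.2047277  0.28734212 0.29278514]
```

The fingertips sit about 3.6 mm below the fan, so releasing it in the tray would drop it. I'll rest it back on the heat sink and regrip higher.

```bash
python3 -m crank '[[-0.03,-0.033,0,-4,0.4],[-0.03,-0.033,0,-4,0.4],[-0.03,-0.033,0,-4,0.4],[-0.03,-0.033,0,-2,0.4],[-0.025,-0.033,0,0,0.4]]';python3 -m crank '[[-0.02,-0.03,0,0,0.4],[0,0,0,0,0.4],[0,0,0,0,0.4]]'
```

```text
time: 7.25
tool_pos: [0.4789, 0.0399, 0.1655]
ee_rot: [-1.587, 0.027, -0.427]
contact_force: [0.7, -0.9, 0.3]
grip_width: 0.0499
time: 7.55
tool_pos: [0.4515, 0.0037, 0.1635]
ee_rot: [-1.589, 0.028, -0.435]
contact_force: [0.3, 0.5, 0.5]
grip_width: 0.0493
```

```bash
python3 -m crank '[[0.006,0.0035,0,0.5,0.4],[0.006,0.0035,0,0,0.4],[0,0,-0.01,0,0.4],[0,0,-0.01,0,0.4],[0,0,0,0,0.4]]';python3 -m crank '[[0,0,0,0,0.4],[0,0,0,0,0.4]]'
```

```text
time: 8.05
tool_pos: [0.4652, 0.0134, 0.1411]
ee_rot: [-1.588, 0.029, -0.423]
contact_force: [-0.6, -0.2, -0.8]
grip_width: 0.0498
time: 8.25
tool_pos: [0.4646, 0.014, 0.1399]
ee_rot: [-1.589, 0.031, -0.422]
contact_force: [-0.1, 0.4, -0.3]
grip_width: 0.0497
```

```bash
python3 -m crank '[[0,0,0.04,0,0.4],[0,0,0,0,0.4],[0,0,0,0,0.4]]'; python3 -m crank '[[0,0,-0.015,0,0.4],[0,0,-0.015,0,0.4],[0,0,-0.01,0,0.4],[0,0,0,0,0.4],[0,0,0,0,0.4]]'
```

```text
time: 8.55
tool_pos: [0.464, 0.014, 0.1805]
ee_rot: [-1.59, 0.033, -0.422]
contact_force: [-0.5, -0.6, -1.2]
grip_width: 0.0499
time: 9.05
tool_pos: [0.4624, 0.014, 0.1347]
ee_rot: [-1.591, 0.035, -0.422]
contact_force: [0.3, -0.9, 0.4]
grip_width: 0.0495
```

```bash
python3 -m crank '[[0.045,0,0,0,0.4],[0,0,0,0,0.4],[0,0,0,0,0.4]]'; python3 -m crank '[[-0.015,0,0,0,0.4],[-0.015,0,0,0,0.4],[-0.015,0,0,0,0.4],[0,0,0,0,0.4],[0,0,0,0,0.4]]';python3 -m crank '[[0,0.045,0,0,0.4],[0,0,0,0,0.4],[0,0,0,0,0.4]]';python3 -m crank '[[0,-0.045,0,0,0.4],[0,0,0,0,0.4],[0,0,0,0,0.4]]'
```

```text
time: 9.35
tool_pos: [0.5035, 0.0143, 0.1286]
ee_rot: [-1.595, 0.047, -0.422]
contact_force: [0.6, 0.3, -0.0]
grip_width: 0.0498
time: 9.85
tool_pos: [0.4585, 0.0141, 0.1322]
ee_rot: [-1.593, 0.04, -0.422]
contact_force: [-0.2, 0.2, -1.1]
grip_width: 0.0493
time: 10.15
tool_pos: [0.4611, 0.06, 0.1347]
ee_rot: [-1.59, 0.034, -0.423]
contact_force: [-0.8, -0.3, -0.1]
grip_width: 0.05
time: 10.45
tool_pos: [0.4628, 0.0135, 0.1358]
ee_rot: [-1.589, 0.032, -0.422]
contact_force: [-0.9, -0.1, -0.9]
grip_width: 0.0496
```

```bash
python3 -m crank '[[-0.045,0,0,0,0.4],[0,0,0,0,0.4],[0,0,0,0,0.4]]'; python3 -m crank '[[0.009,0,0,0,0.4],[0.009,0,0,0,0.4],[0.009,0,0,0,0.4],[0.009,0,0,0,0.4],[0.009,0,0,0,0.4]]';python3 -m crank '[[-0.045,0,0,0,0.4],[0,0,0,0,0.4],[0,0,0,0,0.4]]'; python3 -m crank '[[0.009,0,0,0,0.4],[0.009,0,0,0,0.4],[0.009,0,0,0,0.4],[0.009,0,0,0,0.4],[0.009,0,0,0,0.4]]'
```

```text
time: 10.75
tool_pos: [0.4134, 0.0136, 0.1315]
ee_rot: [-1.592, 0.041, -0.424]
contact_force: [0.4, -0.4, -1.7]
grip_width: 0.0502
time: 11.25
tool_pos: [0.4666, 0.0141, 0.1337]
ee_rot: [-1.59, 0.036, -0.423]
contact_force: [0.9, -0.7, 0.4]
grip_width: 0.0499
time: 11.55
tool_pos: [0.4207, 0.0145, 0.1277]
ee_rot: [-1.594, 0.049, -0.422]
contact_force: [0.0, 0.4, -0.3]
grip_width: 0.05
time: 12.05
tool_pos: [0.4744, 0.0143, 0.1303]
ee_rot: [-1.592, 0.043, -0.422]
contact_force: [0.1, -0.4, -0.7]
grip_width: 0.0495
```

```bash
python3 -m crank '[[0,0.01,0,0,0.4],[0,0.01,0,0,0.4],[0,0.01,0,0,0.4],[0,0.01,0,0,0.4],[0,0,0,0,0.4]]'; python3 -m crank '[[0,-0.01,0,0,0.4],[0,-0.01,0,0,0.4],[0,-0.01,0,0,0.4],[0,-0.01,0,0,0.4],[0,0,0,0,0.4]]';  python3 -m crank '[[0,0,0.01,0,0.4],[0,0,0.01,0,0.4],[0,0,0.01,0,0.4],[0,0,0.01,0,0.4],[0,0,0,0,0.4]]'; python3 -m crank '[[0,0,0,0,0.4],[0,0,0,0,0.4],[0,0,0,0,0.4],[0,0,0,0,0.4],[0,0,0,0,0.4]]'
```

```text
time: 12.55
tool_pos: [0.4752, 0.0585, 0.1301]
ee_rot: [-1.592, 0.044, -0.422]
contact_force: [0.3, -0.7, -0.5]
grip_width: 0.0497
time: 13.05
tool_pos: [0.4746, 0.0142, 0.1303]
ee_rot: [-1.593, 0.043, -0.421]
contact_force: [-0.8, 0.3, -0.6]
grip_width: 0.0495
time: 13.55
tool_pos: [0.4751, 0.0137, 0.1752]
ee_rot: [-1.592, 0.042, -0.423]
contact_force: [0.4, -0.5, -1.0]
grip_width: 0.0497
time: 14.05
tool_pos: [0.4748, 0.0143, 0.1745]
ee_rot: [-1.592, 0.042, -0.422]
contact_force: [-0.9, 0.4, -1.2]
grip_width: 0.0497
```

```bash
python3 -m crank '[[-0.015,0,0,0,0.4],[-0.015,0,0,0,0.4],[-0.015,0,0,0,0.4],[0,0,0,0,0.4],[0,0,0,0,0.4]]'; python3 -m crank '[[0.015,0,0,0,0.4],[0.015,0,0,0,0.4],[0.015,0,0,0,0.4],[0,0,0,0,0.4],[0,0,0,0,0.4]]';  python3 -m crank '[[0,0.03,0,0,0.4],[0,0.03,0,0,0.4],[0,0,0,0,0.4]]'; python3 -m crank '[[0,-0.03,0,0,0.4],[0,-0.03,0,0,0.4],[0,0,0,0,0.4]]'
```

```text
time: 14.55
tool_pos: [0.428, 0.0143, 0.1731]
ee_rot: [-1.593, 0.044, -0.422]
contact_force: [-0.5, 0.5, -1.2]
grip_width: 0.0499
time: 15.05
tool_pos: [0.4767, 0.0142, 0.1727]
ee_rot: [-1.593, 0.044, -0.423]
contact_force: [0.4, -0.3, -0.4]
grip_width: 0.0498
time: 15.35
tool_pos: [0.4758, 0.075, 0.1722]
ee_rot: [-1.593, 0.045, -0.425]
contact_force: [-0.4, -0.9, 0.2]
grip_width: 0.0497
time: 15.65
tool_pos: [0.4745, 0.014, 0.172]
ee_rot: [-1.594, 0.045, -0.42]
contact_force: [-0.4, 0.5, -0.6]
grip_width: 0.0498
```

```bash
python3 -m crank '[[0,0,0.04,0,0.4],[0,0,0.04,0,0.4]]'; python3 -m crank '[[0,0,0,0,0.4],[0,0,0,0,0.4]]'; python3 -m crank '[[0,0,-0.02,0,0.4],[0,0,-0.02,0,0.4],[0,0,-0.02,0,0.4],[0,0,-0.01,0,0.4]]'; python3 -m crank '[[0,0,0,0,0.4],[0,0,0,0,0.4]]'
```

```text
time: 15.85
tool_pos: [0.4694, 0.0131, 0.2471]
ee_rot: [-1.599, 0.057, -0.423]
contact_force: [1.0, -0.5, 0.8]
grip_width: 0.0494
time: 16.05
tool_pos: [0.4715, 0.0128, 0.2528]
ee_rot: [-1.596, 0.049, -0.423]
contact_force: [-0.1, 0.7, -1.0]
grip_width: 0.0497
time: 16.45
tool_pos: [0.4708, 0.0132, 0.1793]
ee_rot: [-1.595, 0.048, -0.423]
contact_force: [-0.8, -0.1, -1.2]
grip_width: 0.0496
time: 16.65
tool_pos: [0.4687, 0.0135, 0.1766]
ee_rot: [-1.597, 0.053, -0.423]
contact_force: [-0.1, 0.3, -0.5]
grip_width: 0.0499
```

```bash
python3 -m crank '[[0,0,0.004,0,0.4],[0,0,0.01,0,0.4],[0,0,0.018,0,0.4],[0,0,0.028,0,0.4],[0,0,0.04,0,0.4]]'; python3 -m crank '[[0,0,0,0,0.4],[0,0,0,0,0.4]]'; python3 -m crank '[[0,0,-0.04,0,0.4],[0,0,-0.028,0,0.4],[0,0,-0.018,0,0.4],[0,0,-0.01,0,0.4],[0,0,-0.004,0,0.4]]'; python3 -m crank '[[0,0,0,0,0.4],[0,0,0,0,0.4]]'
```

```text
time: 17.15
tool_pos: [0.4668, 0.0137, 0.2796]
ee_rot: [-1.598, 0.058, -0.423]
contact_force: [-0.1, -0.1, 0.2]
grip_width: 0.0499
time: 17.35
tool_pos: [0.4704, 0.0134, 0.2895]
ee_rot: [-1.594, 0.044, -0.423]
contact_force: [0.1, -0.0, -1.3]
grip_width: 0.0498
time: 17.85
tool_pos: [0.4719, 0.0133, 0.1899]
ee_rot: [-1.591, 0.037, -0.422]
contact_force: [-0.5, 0.3, -0.8]
grip_width: 0.0497
time: 18.05
tool_pos: [0.472, 0.0133, 0.1904]
ee_rot: [-1.591, 0.037, -0.422]
contact_force: [-0.2, -0.5, -0.5]
grip_width: 0.0497
```

```bash
for i in 1 2; do python3 -m crank '[[0,0,0.005,0,0.4],[0,0,0.012,0,0.4],[0,0,0.022,0,0.4],[0,0,0.034,0,0.4],[0,0,0.05,0,0.4]]'; python3 -m crank '[[0,0,0,0,0.4],[0,0,-0.05,0,0.4],[0,0,-0.035,0,0.4],[0,0,-0.022,0,0.4],[0,0,-0.012,0,0.4]]'; python3 -m crank '[[0,0,-0.005,0,0.4],[0,0,0,0,0.4]]'; done
```

```text
time: 18.55
tool_pos: [0.4695, 0.0135, 0.3155]
ee_rot: [-1.593, 0.043, -0.423]
contact_force: [0.8, -0.9, -0.4]
grip_width: 0.0499
time: 19.05
tool_pos: [0.4778, 0.0129, 0.2148]
ee_rot: [-1.582, 0.011, -0.422]
contact_force: [-0.0, -0.1, -0.4]
grip_width: 0.0498
time: 19.25
tool_pos: [0.4777, 0.0129, 0.2099]
ee_rot: [-1.582, 0.011, -0.422]
contact_force: [-0.5, -0.2, -0.6]
grip_width: 0.0498
time: 19.75
tool_pos: [0.476, 0.013, 0.3366]
ee_rot: [-1.583, 0.015, -0.422]
contact_force: [0.9, -0.3, -0.5]
grip_width: 0.0494
time: 20.25
tool_pos: [0.4844, 0.0124, 0.2381]
ee_rot: [-1.571, -0.019, -0.422]
contact_force: [0.4, 0.3, -0.5]
grip_width: 0.0498
time: 20.45
tool_pos: [0.4845, 0.0124, 0.2337]
ee_rot: [-1.571, -0.019, -0.422]
contact_force: [0.4, 0.1, -0.5]
grip_width: 0.0496
```

```bash
python3 -m crank '[[-0.006,-0.001,-0.01,0,0.4],[-0.006,-0.001,-0.02,0,0.4],[-0.006,0,-0.03,0,0.4],[-0.002,0,-0.04,0,0.4],[0,0,0,0,0.4]]'; python3 -m crank '[[0,0,0,0,0.4],[0,0,0,0,0.4]]'
```

```text
time: 20.95
tool_pos: [0.4666, 0.0098, 0.1369]
ee_rot: [-1.567, -0.03, -0.422]
contact_force: [-1.0, 0.1, -0.7]
grip_width: 0.0499
time: 21.15
tool_pos: [0.4677, 0.0096, 0.14]
ee_rot: [-1.566, -0.033, -0.422]
contact_force: [0.6, -0.3, -0.5]
grip_width: 0.0499
```

```bash
python3 -m crank '[[0.045,0,0,0,0.4],[0,0,0,0,0.4],[0,0,0,0,0.4]]'; python3 -m crank '[[-0.045,0,0,0,0.4],[0,0,0,0,0.4],[0,0,0,0,0.4]]'
```

```text
time: 21.45
tool_pos: [0.5136, 0.0096, 0.1414]
ee_rot: [-1.567, -0.031, -0.422]
contact_force: [-0.1, 0.8, 0.1]
grip_width: 0.0498
time: 21.75
tool_pos: [0.4657, 0.0097, 0.1408]
ee_rot: [-1.568, -0.027, -0.422]
contact_force: [0.1, 0.1, 1.0]
grip_width: 0.0499
```

```bash
python3 -m crank '[[0,0,0.04,0,0.4],[0,0,0.025,0,0.4],[0,0,0.012,0,0.4],[0,0,0.005,0,0.4],[0,0,0,0,0.4]]'; python3 -m crank '[[0,0,-0.02,0,0.4],[0,0,-0.02,0,0.4],[0,0,-0.02,0,0.4],[0,0,-0.02,0,0.4],[0,0,0,0,0.4]]'; python3 -m crank '[[0,0,0,0,0.4]]'
```

```text
time: 22.25
tool_pos: [0.4686, 0.0095, 0.2328]
ee_rot: [-1.564, -0.04, -0.422]
contact_force: [0.5, 0.9, -2.4]
grip_width: 0.0496
time: 22.75
tool_pos: [0.4676, 0.0096, 0.1467]
ee_rot: [-1.564, -0.038, -0.422]
contact_force: [-1.1, 0.6, -0.4]
grip_width: 0.0496
time: 22.85
tool_pos: [0.4672, 0.0096, 0.1462]
ee_rot: [-1.565, -0.036, -0.422]
contact_force: [0.8, 0.1, -0.3]
grip_width: 0.05
```

```bash
python3 -m crank '[[0,0,-0.04,0,0.4],[0,0,0,0,0.4],[0,0,0,0,0.4]]'; python3 -m crank '[[0,0,0.01,0,0.4],[0,0,0.01,0,0.4],[0,0,0.01,0,0.4],[0,0,0.01,0,0.4],[0,0,0,0,0.4]]';  python3 -m crank '[[0,0,-0.04,0,0.4],[0,0,0,0,0.4],[0,0,0,0,0.4]]'
```

```text
time: 23.15
tool_pos: [0.4695, 0.0094, 0.1091]
ee_rot: [-1.563, -0.04, -0.422]
contact_force: [1.3, 0.1, 0.4]
grip_width: 0.0496
time: 23.65
tool_pos: [0.4736, 0.0091, 0.1609]
ee_rot: [-1.56, -0.05, -0.422]
contact_force: [0.0, -0.2, -1.0]
grip_width: 0.0496
time: 23.95
tool_pos: [0.4758, 0.0089, 0.124]
ee_rot: [-1.558, -0.056, -0.422]
contact_force: [0.7, 0.0, 0.1]
grip_width: 0.0501
```

```bash
cat > st.py <<'E'
from h import *
s=bot.get_state();print("J",np.round(s["joints"],4),"sum235",round(s["joints"][1]+s["joints"][2]+s["joints"][4],4),"eff",np.round(s["joint_efforts"],1),np.round(s["tool_pos"],4),np.round(s["ee_rot"],3))
E
python3 st.py; python3 -m crank '[[0,0,0,0,0.4]]' >/dev/null; python3 st.py;python3 -m crank '[[0,0,0.02,0,0.4]]'>/dev/null; python3 st.py;python3 -m crank '[[0,0,0,0,0.4]]' >/dev/null; python3 st.py;python3 -m crank '[[0,0,0,0,0.4]]' >/dev/null; python3 st.py; python3 -m crank '[[-0.02,0,0,0,0.4]]'>/dev/null; python3 st.py;python3 -m crank '[[0,0,0,0,0.4]]' >/dev/null; python3 st.py
```

```text
J [-0.0838 -0.206   1.9923 -0.0068  1.2983 -1.2311] sum235 3.0846 eff [  0.  -35.1 -45.1  -0.   -0.3   0. ] [0.4758 0.0089 0.124 ] [-1.558 -0.056 -0.422]
J [-0.0838 -0.2065  1.9915 -0.0068  1.3001 -1.2311] sum235 3.0851 eff [ -0.  -37.1 -47.8  -0.   -0.5   0. ] [0.4757 0.009  0.1247] [-1.558 -0.055 -0.422]
J [-0.0838 -0.2242  1.9713 -0.0067  1.3422 -1.2314] sum235 3.0893 eff [ -0.  -35.6 -47.5  -0.   -1.9   0. ] [0.4741 0.0091 0.1433] [-1.56  -0.052 -0.422]
J [-0.0838 -0.2269  1.9666 -0.0067  1.3439 -1.2314] sum235 3.0836 eff [  0.1 -35.1 -45.9  -0.    0.6  -0. ] [0.4764 0.0089 0.1472] [-1.558 -0.057 -0.422]
J [-0.0837 -0.2274  1.9663 -0.0067  1.3439 -1.2314] sum235 3.0828 eff [ -0.  -37.8 -49.9  -0.   -0.3  -0. ] [0.4767 0.0089 0.1476] [-1.557 -0.058 -0.422]
J [-0.0877 -0.2869  2.0143 -0.0064  1.3533 -1.2354] sum235 3.0807 eff [  0.2 -27.9 -51.1   0.   -1.    0.2] [0.4581 0.0088 0.1482] [-1.557 -0.06  -0.422]
J [-0.0877 -0.2889  2.0172 -0.0065  1.3539 -1.2354] sum235 3.0822 eff [  0.  -35.4 -48.9  -0.1  -0.   -0.1] [0.4567 0.0088 0.1475] [-1.557 -0.058 -0.422]
```

```bash
python3 -m crank '[[0.002,0,0.01,0,0.4],[0.002,0,0.02,0,0.4],[0.002,0,0.03,0,0.4],[0.002,0,0.03,0,0.4],[0,0,0.03,0,0.4]]'; python3 -m crank '[[0,0,0.02,0,0.4],[0,0,0.01,0,0.4],[0,0,0.005,0,0.4],[0,0,0,0,0.4]]';python3 st.py; python3 -m crank '[[0,0,-0.005,0,0.4],[0,0,-0.012,0,0.4],[0,0,-0.022,0,0.4],[0,0,-0.034,0,0.4],[0,0,-0.05,0,0.4]]'; python3 -m crank '[[0,0,0,0,0.4],[0,0,0.05,0,0.4],[0,0,0.035,0,0.4],[0,0,0.022,0,0.4],[0,0,0.012,0,0.4]]'; python3 -m crank '[[0,0,0.005,0,0.4],[0,0,0,0,0.4]]'; python3 st.py
```

```text
time: 25.05
tool_pos: [0.4636, 0.0091, 0.2678]
ee_rot: [-1.56, -0.051, -0.422]
contact_force: [0.6, 0.4, 0.5]
grip_width: 0.0495
time: 25.45
tool_pos: [0.4677, 0.0088, 0.3108]
ee_rot: [-1.556, -0.06, -0.423]
contact_force: [0.1, 0.7, -1.2]
grip_width: 0.0497
J [-0.0858 -0.3152  1.7418 -0.0062  1.6538 -1.2349] sum235 3.0804 eff [ -0.  -34.7 -51.1  -0.   -0.2  -0. ] [0.4677 0.0088 0.3108] [-1.556 -0.06  -0.423]
time: 25.95
tool_pos: [0.4691, 0.0087, 0.1847]
ee_rot: [-1.555, -0.065, -0.423]
contact_force: [0.3, -0.1, -0.8]
grip_width: 0.0498
time: 26.45
tool_pos: [0.4573, 0.0097, 0.2938]
ee_rot: [-1.564, -0.038, -0.422]
contact_force: [0.1, 0.4, -0.4]
grip_width: 0.0497
time: 26.65
tool_pos: [0.4583, 0.0096, 0.3021]
ee_rot: [-1.563, -0.042, -0.423]
contact_force: [-0.8, -0.6, -0.7]
grip_width: 0.0499
J [-0.0858 -0.3218  1.7621 -0.0061  1.6592 -1.2349] sum235 3.0996 eff [  0.  -34.3 -51.1  -0.    0.   -0. ] [0.4583 0.0096 0.3021] [-1.563 -0.042 -0.423]
```

```bash
for i in 1 2; do python3 -m crank '[[0,0,-0.005,0,0.4],[0,0,-0.012,0,0.4],[0,0,-0.022,0,0.4],[0,0,-0.034,0,0.4],[0,0,-0.05,0,0.4]]' >/dev/null; python3 -m crank '[[0,0,0,0,0.4],[0,0,0.05,0,0.4],[0,0,0.035,0,0.4],[0,0,0.022,0,0.4],[0,0,0.012,0,0.4]]'>/dev/null; python3 -m crank '[[0,0,0.005,0,0.4],[0,0,0,0,0.4]]'>/dev/null; python3 st.py; done
```

```text
J [-0.0858 -0.3284  1.7824 -0.0061  1.6653 -1.235 ] sum235 3.1193 eff [  0.  -33.8 -50.9  -0.    0.2  -0. ] [0.4487 0.0105 0.2934] [-1.569 -0.023 -0.422]
J [-0.0858 -0.335   1.8024 -0.0061  1.6714 -1.235 ] sum235 3.1389 eff [  0.  -33.4 -50.8  -0.    0.3  -0. ] [0.4391 0.0113 0.2851] [-1.576 -0.005 -0.422]
```

```bash
python3 -m crank '[[0.005,0,-0.006,0,0.4],[0.005,0,-0.012,0,0.4],[0.005,0,-0.016,0,0.4],[0.005,0,-0.016,0,0.4],[0.005,0,-0.016,0,0.4]]' >/dev/null; python3 -m crank '[[0,0,-0.016,0,0.4],[0,0,-0.016,0,0.4],[0,0,-0.016,0,0.4],[0,0,-0.016,0,0.4],[0,0,-0.012,0,0.4]]' >/dev/null;  python3 -m crank '[[0,0,-0.006,0,0.4],[0,0,-0.003,0,0.4],[0,0,0,0,0.4]]'>/dev/null; python3 st.py
```

```text
J [-0.0806 -0.152   1.9834 -0.0061  1.3372 -1.2275] sum235 3.1685 eff [ -0.  -38.1 -46.   -0.    0.1   0. ] [0.4553 0.0124 0.1035] [-1.585  0.023 -0.423]
```

```bash
python3 -m crank '[[0,0,0.005,0,0.4],[0,0,0.012,0,0.4],[0,0,0.022,0,0.4],[0,0,0.034,0,0.4],[0,0,0.048,0,0.4]]'>/dev/null; python3 -m crank '[[0,0,0,0,0.4],[0,0,-0.05,0,0.4],[0,0,-0.035,0,0.4],[0,0,-0.022,0,0.4],[0,0,-0.012,0,0.4]]'>/dev/null; python3 -m crank '[[0,0,-0.005,0,0.4],[0,0,0,0,0.4]]' >/dev/null; python3 st.py
```

```text
J [-0.0805 -0.1821  1.9723 -0.0061  1.347  -1.2276] sum235 3.1372 eff [ -0.  -37.4 -46.8  -0.   -0.2   0. ] [0.464  0.0117 0.1231] [-1.575 -0.006 -0.422]
```

```bash
python3 -m crank '[[0,0,-0.006,0,0.4],[0,0,-0.01,0,0.4],[0,-0.001,-0.01,0,0.4],[0,0,-0.006,0,0.4],[0,0,0,0,0.4]]' >/dev/null; python3 st.py;  python3 -m crank '[[0.001,0,-0.003,0,0.4],[0,0,-0.002,0,0.4],[0,0,0,0,0.4]]'; python3 st.py
```

```text
J [-0.0828 -0.1467  2.0006 -0.0062  1.2776 -1.2295] sum235 3.1314 eff [ -0.  -38.8 -46.6  -0.   -0.3  -0. ] [0.4665 0.0104 0.0921] [-1.573 -0.012 -0.422]
time: 32.35
tool_pos: [0.4676, 0.0104, 0.0866]
ee_rot: [-1.573, -0.011, -0.422]
contact_force: [-0.5, -0.1, -0.6]
grip_width: 0.0501
J [-0.0827 -0.1365  2.0021 -0.0062  1.2662 -1.2292] sum235 3.1318 eff [ -0.  -38.9 -46.   -0.   -0.1   0. ] [0.4676 0.0104 0.0866] [-1.573 -0.011 -0.422]
```

```bash
python3 -m crank '[[-0.003,0,-0.002,0,0.4],[0,0,-0.002,0,0.4],[0,0,-0.001,0,0.4],[0,0,0,0,0.4]]'; python3 -m crank '[[0,0,-0.001,0,0.4],[0,0,-0.001,0,0.4],[0,0,0,0,0.4]]'
```

```text
time: 32.75
tool_pos: [0.4646, 0.0104, 0.0817]
ee_rot: [-1.573, -0.012, -0.422]
contact_force: [0.2, -0.2, 0.2]
grip_width: 0.0499
time: 33.05
tool_pos: [0.4649, 0.0104, 0.0798]
ee_rot: [-1.573, -0.013, -0.422]
contact_force: [0.0, 0.5, -0.5]
grip_width: 0.0496
```

```bash
python3 -m crank '[[0,0,-0.001,0,0.4],[0,0,0,0,0.4]]'; python3 -m crank '[[0,0,-0.001,0,0.4],[0,0,0,0,0.4]]'
```

```text
time: 33.25
tool_pos: [0.4654, 0.0105, 0.0799]
ee_rot: [-1.572, -0.013, -0.422]
contact_force: [-0.4, 0.0, -1.3]
grip_width: 0.0496
time: 33.45
tool_pos: [0.466, 0.0106, 0.0798]
ee_rot: [-1.571, -0.014, -0.422]
contact_force: [0.4, -0.5, 0.6]
grip_width: 0.0497
```

```bash
python3 -m crank '[[0,0,0,0,0.65],[0,0,0,0,0.65],[0,0,0,0,0.65]]'; python3 -m crank '[[-0.002,0,0.004,0,0.65],[0,0,0.003,0,0.65],[0,0,0,0,0.65]]'
```

```text
time: 33.75
tool_pos: [0.466, 0.0106, 0.0794]
ee_rot: [-1.572, -0.014, -0.422]
contact_force: [0.5, -0.3, -0.6]
grip_width: 0.0599
time: 34.05
tool_pos: [0.4635, 0.0105, 0.0867]
ee_rot: [-1.572, -0.014, -0.422]
contact_force: [0.5, 0.6, -0.0]
grip_width: 0.0604
```

```bash
python3 -m crank '[[0,0,0.001,0,0.4],[0,0,0,0,0.4],[0,0,0,0,0.4],[0,0,0,0,0.4]]'; python3 st.py
python3 - <<'E'
from h import *
snap("scene","5");crop(load("scene5"),200,100,340,240,5,"s5");snap("wrist","5")
E
```

```text
time: 34.45
tool_pos: [0.4638, 0.0105, 0.0881]
ee_rot: [-1.572, -0.014, -0.422]
contact_force: [0.5, -0.1, 0.3]
grip_width: 0.05
J [-0.0834 -0.1534  2.0143 -0.0057  1.2674 -1.2303] sum235 3.1282 eff [  0.  -37.8 -45.7  -0.   -0.   -0. ] [0.4638 0.0105 0.0881] [-1.572 -0.014 -0.422]
```

View pics/s5.png

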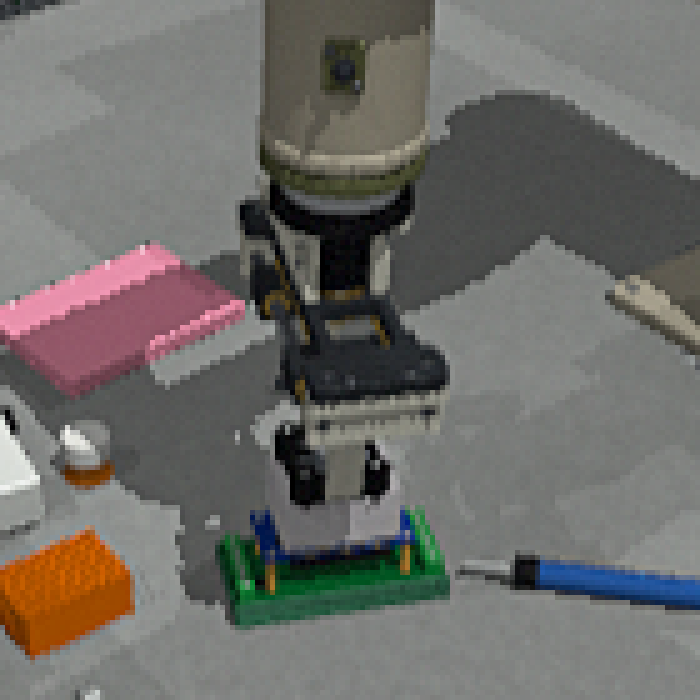

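View pics/wrist5.png

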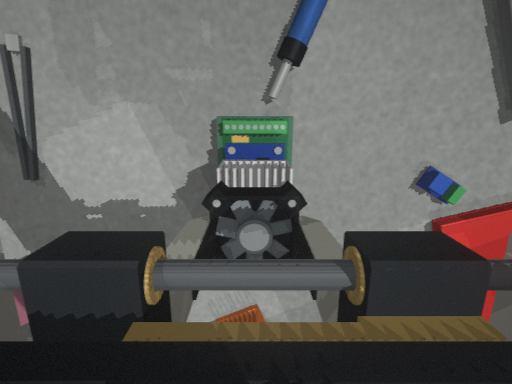

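```bash
python3 -m crank '[[0,0,0.005,0,0.4],[0,0,0.012,0,0.4],[0,0,0.02,0,0.4],[0,0,0.012,0,0.4],[0.005,0.006,0.005,0,0.4]]'; python3 -m crank '[[0.01,0.011,0,0,0.4],[0.017,0.018,0,0,0.4],[0.022,0.024,0,0,0.4],[0.022,0.024,0,0,0.4],[0.022,0.024,0,0,0.4]]';python3 -m crank '[[0.022,0.024,0,0,0.4],[0.022,0.024,0,0,0.4],[0.017,0.018,0,0,0.4],[0.008,0.009,0,0,0.4],[0,0,0,0,0.4]]'; python3 st.py
```

```text
time: 35.05
tool_pos: [0.4675, 0.0164, 0.145]
ee_rot: [-1.573, -0.012, -0.423]
contact_force: [0.4, 0.0, 0.2]
grip_width: 0.0499
time: 35.55
tool_pos: [0.5655, 0.123, 0.1447]
ee_rot: [-1.571, -0.015, -0.427]
contact_force: [0.5, -1.2, -0.3]
grip_width: 0.0498
time: 36.05
tool_pos: [0.6385, 0.2112, 0.1369]
ee_rot: [-1.572, -0.01, -0.422]
contact_force: [-0.4, -0.2, 0.3]
grip_width: 0.0497
J [ 0.2475  0.3643  1.3659 -0.0077  1.4045 -0.9001] sum235 3.1347 eff [  0.3 -66.7 -49.2   0.1  -0.1   0.2] [0.6385 0.2112 0.1369] [-1.572 -0.01  -0.422]
```

```bash
python3 -m crank '[[0.001,-0.002,-0.006,0,0.4],[0,-0.002,-0.014,0,0.4],[0,-0.001,-0.022,0,0.4],[0,0,-0.022,0,0.4],[0,0,-0.018,0,0.4]]'; python3 -m crank '[[0,0,-0.012,0,0.4],[0,0,-0.006,0,0.4],[0,0,0,0,0.4]]'; python3 st.py
```

```text
time: 36.55
tool_pos: [0.6387, 0.2048, 0.0499]
ee_rot: [-1.572, -0.011, -0.423]
contact_force: [0.3, -0.4, -0.4]
grip_width: 0.0498
time: 36.85
tool_pos: [0.6342, 0.2017, 0.0249]
ee_rot: [-1.578, -0.005, -0.425]
contact_force: [1.2, 0.0, -1.0]
grip_width: 0.0496
J [ 0.2357  0.4617  1.4562 -0.0089  1.224  -0.9069] sum235 3.1419 eff [ -0.  -68.  -45.   -0.   -0.2   0. ] [0.6342 0.2017 0.0249] [-1.578 -0.005 -0.425]
```

```bash
python3 -m crank '[[0.006,0.004,-0.004,0,0.4],[0,0,-0.004,0,0.4],[0,0,-0.003,0,0.4],[0,0,-0.002,0,0.4],[0,0,0,0,0.4]]'; python3 st.py
```

```text
time: 37.35
tool_pos: [0.6432, 0.2066, 0.0142]
ee_rot: [-1.574, -0.009, -0.425]
contact_force: [-0.3, -0.6, -0.8]
grip_width: 0.05
J [ 0.2396  0.4944  1.4339 -0.0089  1.2083 -0.9027] sum235 3.1365 eff [ -0.  -69.6 -44.9  -0.   -0.1   0. ] [0.6432 0.2066 0.0142] [-1.574 -0.009 -0.425]
```

```bash
python3 -m crank '[[-0.002,0,-0.003,0,0.4],[0,0,-0.001,0,0.4],[0,0,-0.001,0,0.4],[0,0,0,0,0.4]]'; python3 -m crank '[[0,0,-0.001,0,0.4],[0,0,0,0,0.4]]';python3 -m crank '[[0,0,-0.001,0,0.4],[0,0,0,0,0.4]]'
```

```text
time: 37.75
tool_pos: [0.6413, 0.2068, 0.0095]
ee_rot: [-1.574, -0.01, -0.425]
contact_force: [-0.7, 0.5, -0.5]
grip_width: 0.0502
time: 37.95
tool_pos: [0.6414, 0.2068, 0.0085]
ee_rot: [-1.574, -0.01, -0.425]
contact_force: [-0.6, -0.3, -1.1]
grip_width: 0.0497
time: 38.15
tool_pos: [0.6418, 0.2069, 0.0085]
ee_rot: [-1.573, -0.01, -0.425]
contact_force: [-0.1, 0.2, -1.4]
grip_width: 0.0496
```

```bash
python3 -m crank '[[0,0,0,0,0.56],[0,0,0,0,0.62],[0,0,0,0,0.68]]'; python3 -m crank '[[0,0,0.006,0,0.68],[0,0,0.014,0,0.68],[0,0,0.025,0,0.68],[0,0,0.03,0,1],[0,0,0.03,0,1]]'; python3 -m crank '[[0,0,0.02,0,1],[0,0,0.008,0,1],[0,0,0,0,1]]'; python3 st.py
python3 - <<'E'
from h import *
snap("wrist","6")
E
```

```text
time: 38.45
tool_pos: [0.6421, 0.2069, 0.0087]
ee_rot: [-1.573, -0.011, -0.425]
contact_force: [0.3, -0.3, -0.1]
grip_width: 0.0609
time: 38.95
tool_pos: [0.6376, 0.2058, 0.1137]
ee_rot: [-1.579, -0.003, -0.425]
contact_force: [0.4, 1.1, 0.0]
grip_width: 0.0751
time: 39.25
tool_pos: [0.6414, 0.2068, 0.1531]
ee_rot: [-1.571, -0.013, -0.425]
contact_force: [0.3, -0.1, 0.2]
grip_width: 0.0924
J [ 0.2405  0.3538  1.3488 -0.0084  1.4288 -0.9039] sum235 3.1314 eff [  0.  -66.6 -48.5  -0.    0.4  -0. ] [0.6414 0.2068 0.1531] [-1.571 -0.013 -0.425]
```

View pics/wrist6.png

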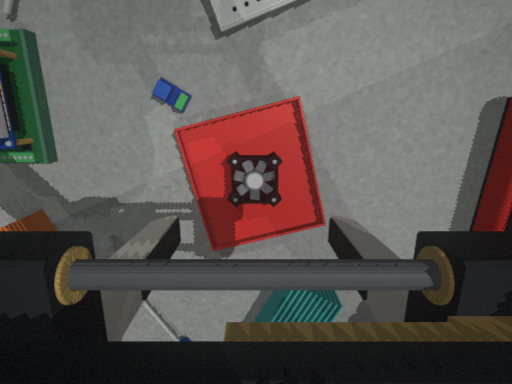

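Run:
```python
from h import *
c=load("wrist6");H=hsv(c);P=dep(c);h,s,v=[H[...,i].astype(int) for i in range(3)];z=P[...,2]
m=((h<8)|(h>172))&(s>140);R=np.zeros(z.shape,bool);R[90:255,170:330]=1;m&=R
b=blobs(m,100)[0];print("rim outer",rect(plane(c,b[:,0],.014)))
f=R&(z>.017)&(z<.03);b=blobs(f,100)[0];print("fan",rect(plane(c,b[:,0],.021)),np.percentile(P[f][:,2],[50,90]))
fl=m&(z<.006)&(z>0.0);print("floor",rect(P[fl]),np.median(P[fl][:,2]))
# stack from wrist6? dish from wrist2/4/top/scene
for n in ("top0","wrist3","scene0","wrist1","wrist4"):
    c=load(n);H=hsv(c);P=dep(c);h,s,v=[H[...,i].astype(int) for i in range(3)];z=P[...,2]
    rim=(P[...,0]>.32)&(P[...,0]<.53)&(P[...,1]>.22)&(P[...,1]<.40)&(z>.009)&(z<.02)
    print(n,"dish rim",rect(P[rim]),rim.sum(),np.percentile(P[rim][:,2],[50,95]))
```

```text
rim outer [641.4 204.  144.  134.2 -10.2]
fan [641.7 205.2  58.   57.8 -24.4] [0.02222145 0.02342018]
floor [642.1 205.9 139.7 134.7 -10.1] 0.002728769555228633
top0 dish rim [418.4 312.6 159.7 141.9  -3.4] 382 [0.01397587 0.01816923]
wrist3 dish rim [443.8 257.4 109.2  40.3  -3. ] 1043 [0.01431418 0.01587405]
scene0 dish rim [426.  312.  152.  142.   -4.2] 543 [0.01531501 0.01769498]
wrist1 dish rim [426.4 310.4 151.4 141.9  -3.6] 2561 [0.01424643 0.01594829]
wrist4 dish rim [433.  282.4 134.3  88.7  -3.4] 1084 [0.0143324 0.016049 ]
```

```bash
python3 -m crank '[[-0.008,-0.009,0,0,1],[-0.017,-0.018,0,0,1],[-0.022,-0.024,0,0,1],[-0.022,-0.024,0,0,1],[-0.022,-0.024,0,0,1]]'; python3 -m crank '[[-0.022,-0.024,0,0,1],[-0.022,-0.024,0,0,1],[-0.013,-0.015,0,0,1],[-0.006,-0.007,0,0,1],[0,0,0,0,1]]'; python3 st.py
python3 - <<'E'
from h import *
c=snap("wrist","7")
P=dep(c);z=P[...,2]
ok=(abs(P[...,0]-.463)<.06)&(abs(P[...,1]-.01)<.06)
m=ok&(z>.075)&(z<.095);b=blobs(m,50)[0];print("hs",rect(P[m]),rect(plane(c,b[:,0],.083)),np.percentile(P[m][:,2],[50,90]))
E
```

```text
time: 39.8
tool_pos: [0.5446, 0.1071, 0.1437]
ee_rot: [-1.576, -0.004, -0.421]
contact_force: [0.9, -0.2, 0.7]
grip_width: 0.0929
time: 40.3
tool_pos: [0.4717, 0.0324, 0.1352]
ee_rot: [-1.583, 0.008, -0.424]
contact_force: [-0.5, 0.1, -0.7]
grip_width: 0.093
J [-0.0335 -0.1504  1.9215 -0.0081  1.3823 -1.1789] sum235 3.1533 eff [ -0.6 -40.2 -46.7  -0.2   0.3  -0.3] [0.4717 0.0324 0.1352] [-1.583  0.008 -0.424]
hs [462.6   9.8  70.6  46.  -24.3] [452.9  -9.1  69.8   3.2 -24.3] [0.08237604 0.08339264]
```

View pics/wrist7.png

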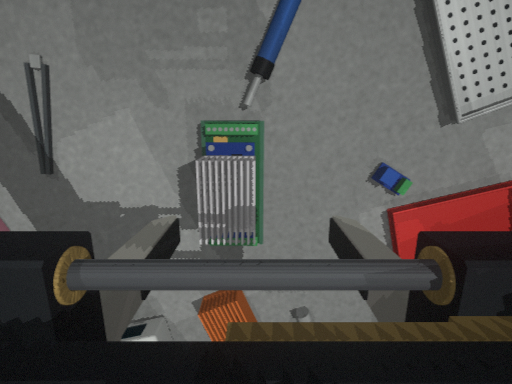

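```bash
python3 -m crank '[[-0.003,-0.008,0,0,1],[-0.003,-0.008,0,0,1],[-0.003,-0.006,0,0,1],[0,0,0,0,1]]'; python3 -m crank '[[0,0,-0.006,0,1],[0,0,-0.012,0,1],[0,0,-0.016,0,1],[0,0,-0.012,0,1],[0,0,0,0,1]]'; python3 st.py
```

```text
time: 40.75
tool_pos: [0.4638, 0.0107, 0.1348]
ee_rot: [-1.582, 0.008, -0.421]
contact_force: [-0.2, 0.6, 0.4]
grip_width: 0.0929
time: 41.25
tool_pos: [0.4638, 0.0112, 0.0849]
ee_rot: [-1.582, 0.008, -0.421]
contact_force: [0.0, -0.4, -0.4]
grip_width: 0.0931
J [-0.0803 -0.1218  1.9922 -0.0078  1.2827 -1.2277] sum235 3.1531 eff [ -0.1 -39.6 -46.3  -0.   -0.4   0. ] [0.4638 0.0112 0.0849] [-1.582  0.008 -0.421]
```

```bash
python3 -m crank '[[0,-0.001,-0.006,0,1],[0,0,-0.01,0,1],[0,0,-0.008,0,1],[0,0,-0.004,0,1],[0,0,0,0,1]]'; python3 st.py
```

```text
time: 41.75
tool_pos: [0.4639, 0.0104, 0.0545]
ee_rot: [-1.582, 0.008, -0.421]
contact_force: [-0.2, 0.3, -0.4]
grip_width: 0.0931
J [-0.0821 -0.0804  2.0142 -0.008   1.2194 -1.2294] sum235 3.1531 eff [ -0.  -39.9 -44.2  -0.   -0.    0. ] [0.4639 0.0104 0.0545] [-1.582  0.008 -0.421]
```

```bash
python3 -m crank '[[-0.001,0,-0.002,0,0.8],[0,0,0,0,0.6],[0,0,0,0,0.5],[0,0,0,0,0.4],[0,0,0,0,0.4]]'; python3 -m crank '[[0,0,0,0,0.4],[0,0,0,0,0.4],[0,0,0,0,0.4]]'; python3 st.py
```

```text
time: 42.25
tool_pos: [0.4638, 0.0103, 0.0535]
ee_rot: [-1.581, 0.007, -0.421]
contact_force: [-0.0, -1.0, 0.5]
grip_width: 0.0573
time: 42.55
tool_pos: [0.464, 0.0103, 0.0538]
ee_rot: [-1.581, 0.006, -0.421]
contact_force: [-0.7, 0.5, -0.8]
grip_width: 0.0456
J [-0.0823 -0.0818  2.0169 -0.0079  1.2154 -1.2296] sum235 3.1505 eff [  0.  -40.3 -44.5  -0.    0.2  -0. ] [0.464  0.0103 0.0538] [-1.581  0.006 -0.421]
```

```bash
python3 -m crank '[[0,0,0,3,0.4],[0,0,0,4,0.4],[0,0,0,4,0.4],[0,0,0,4,0.4],[0,0,0,3,0.4]]'; python3 -m crank '[[0,0,0,0,0.4]]'; python3 st.py
```

```text
time: 43.05
tool_pos: [0.4644, 0.0105, 0.0538]
ee_rot: [-1.58, 0.005, -0.096]
contact_force: [1.3, 0.1, -0.1]
grip_width: 0.0459
time: 43.15
tool_pos: [0.4643, 0.0104, 0.0538]
ee_rot: [-1.58, 0.005, -0.095]
contact_force: [-0.2, -1.2, -1.5]
grip_width: 0.046
J [-0.0803 -0.0843  2.0193 -0.01    1.2122 -1.5528] sum235 3.1471 eff [  0.2 -39.9 -44.3   0.    0.1  -1. ] [0.4643 0.0104 0.0538] [-1.58   0.005 -0.095]
```

```bash
python3 -m crank '[[0,0,0,1.3,0.4],[0,0,0,0,0.4]]'; python3 st.py
python3 - <<'E'
from h import *
c=snap("scene","8");crop(c,220,130,320,240,6,"s8");c=snap("wrist","8")
E
```

```text
time: 43.35
tool_pos: [0.4644, 0.0105, 0.0538]
ee_rot: [-1.58, 0.005, -0.073]
contact_force: [0.3, 1.3, -0.9]
grip_width: 0.0459
J [-0.0802 -0.0845  2.0194 -0.0101  1.2119 -1.5747] sum235 3.1468 eff [  0.1 -40.  -44.3  -0.    0.1  -0.4] [0.4644 0.0105 0.0538] [-1.58   0.005 -0.073]
```

View pics/s8.png

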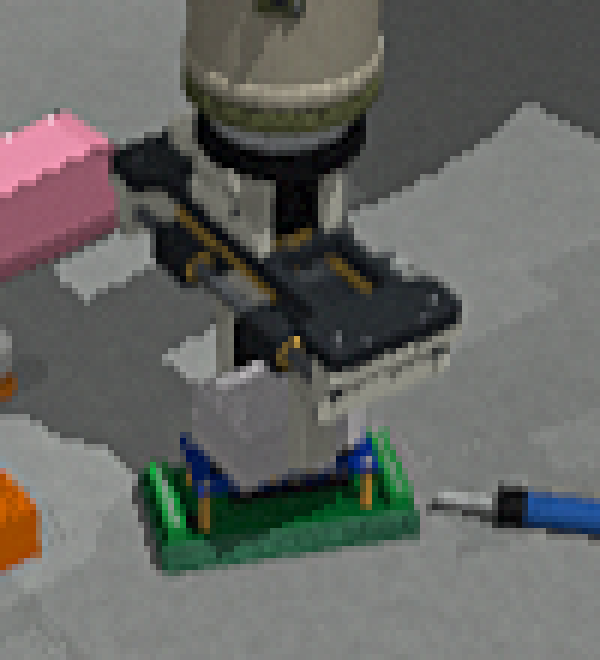

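View pics/wrist8.png

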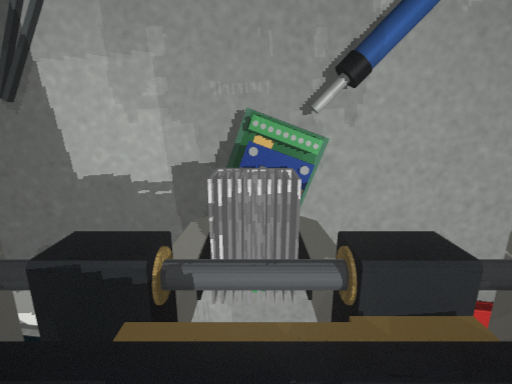

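```bash
python3 -m crank '[[0,0,0.004,0,0.4],[0,0,0.01,0,0.4],[0,0,0.018,0,0.4],[0,0,0.018,0,0.4],[0,0.006,0.012,0,0.4]]'; python3 -m crank '[[-0.002,0.012,0.005,0,0.4],[-0.003,0.02,0,0,0.4],[-0.004,0.028,0,0,0.4],[-0.005,0.032,0,0,0.4],[-0.005,0.034,0,0,0.4]]'; python3 st.py
python3 - <<'E'
from h import *
c=snap("scene","9");crop(c,220,100,340,240,4,"s9")
E
```

```text
time: 43.95
tool_pos: [0.4617, 0.0163, 0.1172]
ee_rot: [-1.581, 0.011, -0.076]
contact_force: [0.6, -0.4, -1.6]
grip_width: 0.0461
time: 44.45
tool_pos: [0.4431, 0.1468, 0.126]
ee_rot: [-1.58, 0.006, -0.083]
contact_force: [0.1, 0.5, -1.3]
grip_width: 0.0459
J [ 0.2159 -0.1633  1.9502 -0.0074  1.3627 -1.2707] sum235 3.1496 eff [ -5.1 -40.7 -46.6  -0.1   0.5  -1.7] [0.4431 0.1468 0.126 ] [-1.58   0.006 -0.083]
```

View pics/s9.png

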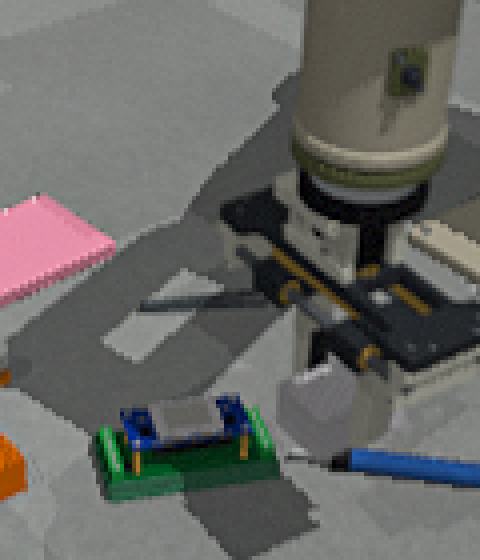

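Only the heat sink came away; the module is still on the carrier. On to the dish.

```bash
python3 -m crank '[[-0.003,0.034,0,0,0.4],[-0.003,0.034,0,0,0.4],[-0.003,0.034,0,0,0.4],[-0.002,0.026,0,0,0.4],[-0.002,0.016,0,0,0.4]]'; python3 -m crank '[[0,0.008,0,0,0.4],[0,0,0,0,0.4],[0,0,0,0,0.4]]'; python3 st.py
```

```text
time: 45.0
tool_pos: [0.4242, 0.3043, 0.1251]
ee_rot: [-1.577, 0.008, -0.079]
contact_force: [-0.3, -0.6, -1.5]
grip_width: 0.046
time: 45.3
tool_pos: [0.4219, 0.315, 0.1243]
ee_rot: [-1.578, 0.01, -0.075]
contact_force: [-0.0, 0.1, -0.7]
grip_width: 0.0458
J [ 5.4400e-01  1.0200e-02  1.7894e+00 -1.0000e-04  1.3546e+00 -9.5220e-01] sum235 3.1542 eff [  0.7 -48.1 -47.9   0.1   0.1   0.1] [0.4219 0.315  0.1243] [-1.578  0.01  -0.075]
```

```bash
python3 -m crank '[[0.002,-0.002,-0.006,0,0.4],[0.002,-0.002,-0.014,0,0.4],[0,0,-0.022,0,0.4],[0,0,-0.022,0,0.4],[0,0,-0.016,0,0.4]]'; python3 -m crank '[[0,0,-0.012,0,0.4],[0,0,-0.006,0,0.4],[0,0,0,0,0.4]]'; python3 st.py
```

```text
time: 45.8
tool_pos: [0.429, 0.3071, 0.0414]
ee_rot: [-1.576, 0.006, -0.08]
contact_force: [-0.1, -0.4, -2.1]
grip_width: 0.0457
time: 46.1
tool_pos: [0.4268, 0.3033, 0.0174]
ee_rot: [-1.581, 0.012, -0.083]
contact_force: [0.0, 0.2, -1.4]
grip_width: 0.0456
J [ 0.5211  0.1381  1.8673 -0.0019  1.1513 -0.9664] sum235 3.1568 eff [ -0.1 -50.1 -43.1   0.   -0.1  -0. ] [0.4268 0.3033 0.0174] [-1.581  0.012 -0.083]
```

```bash
python3 -m crank '[[0,0.004,-0.002,0.5,0.4],[0,0.003,-0.002,0,0.4],[0,0,-0.002,0,0.4],[0,0,-0.001,0,0.4],[0,0,0,0,0.4]]'; python3 st.py
```

```text
time: 46.6
tool_pos: [0.4289, 0.3122, 0.0125]
ee_rot: [-1.578, 0.008, -0.073]
contact_force: [-0.6, -0.9, -1.2]
grip_width: 0.0462
J [ 5.3370e-01  1.5860e-01  1.8548e+00 -1.8000e-03  1.1387e+00 -9.6350e-01] sum235 3.152 eff [  0.  -51.2 -43.    0.    0.1   0. ] [0.4289 0.3122 0.0125] [-1.578  0.008 -0.073]
```

```bash
python3 -m crank '[[-0.002,-0.001,-0.002,0,0.4],[0,0,-0.001,0,0.4],[0,0,0,0,0.4]]'; python3 -m crank '[[0,0,-0.001,0,0.4],[0,0,0,0,0.4]]'; python3 -m crank '[[0,0,-0.001,0,0.4],[0,0,0,0,0.4]]'; python3 -m crank '[[0,0,-0.001,0,0.4],[0,0,0,0,0.4]]'
```

```text
time: 46.9
tool_pos: [0.427, 0.3113, 0.0098]
ee_rot: [-1.578, 0.007, -0.073]
contact_force: [-0.4, 0.4, -2.0]
grip_width: 0.0459
time: 47.1
tool_pos: [0.4269, 0.3113, 0.0087]
ee_rot: [-1.578, 0.007, -0.073]
contact_force: [-0.6, 0.1, -0.9]
grip_width: 0.0462
time: 47.3
tool_pos: [0.427, 0.3112, 0.0076]
ee_rot: [-1.578, 0.007, -0.073]
contact_force: [-0.1, -0.5, -1.3]
grip_width: 0.0462
time: 47.5
tool_pos: [0.4273, 0.3115, 0.0076]
ee_rot: [-1.577, 0.006, -0.073]
contact_force: [0.2, 0.5, -1.8]
grip_width: 0.046
```

```bash
python3 -m crank '[[0,0,0,0,0.52],[0,0,0,0,0.58],[0,0,0,0,0.66]]'; python3 -m crank '[[0,0,0.006,0,0.66],[0,0,0.014,0,0.66],[0,0,0.024,0,0.66],[0,0,0.03,0,1],[0,0,0.02,0,1]]'; python3 -m crank '[[0,0,0.012,0,1],[0,0,0.005,0,1],[0,0,0,0,1]]'; python3 st.py
python3 - <<'E'
from h import *
c=snap("wrist","10");P=dep(c);z=P[...,2]
ok=(abs(P[...,0]-.426)<.06)&(abs(P[...,1]-.311)<.06)
m=ok&(z>.03)&(z<.045);print("hs",rect(P[m]),np.percentile(P[m][:,2],[50,90]))
ok=(abs(P[...,0]-.426)<.09)&(abs(P[...,1]-.311)<.085)
m=ok&(z>.01)&(z<.02);print("rim",rect(P[m]))
E
```

```text
time: 47.8
tool_pos: [0.4279, 0.3117, 0.008]
ee_rot: [-1.577, 0.005, -0.073]
contact_force: [-0.0, -1.0, -0.2]
grip_width: 0.0574
time: 48.3
tool_pos: [0.4252, 0.3101, 0.1048]
ee_rot: [-1.58, 0.01, -0.073]
contact_force: [0.2, 0.9, 0.0]
grip_width: 0.073
time: 48.6
tool_pos: [0.4277, 0.3117, 0.1286]
ee_rot: [-1.575, 0.003, -0.073]
contact_force: [-0.5, 0.4, -0.0]
grip_width: 0.0922
J [ 5.3410e-01  6.1000e-03  1.7853e+00 -1.7000e-03  1.3556e+00 -9.6360e-01] sum235 3.1469 eff [  0.  -48.  -47.5   0.    0.4  -0. ] [0.4277 0.3117 0.1286] [-1.575  0.003 -0.073]
hs [425.8 309.8  70.6  46.2  -4.3] [0.03607142 0.03699603]
rim [426.2 310.2 150.6 141.4  -3.7]
```

View pics/wrist10.png

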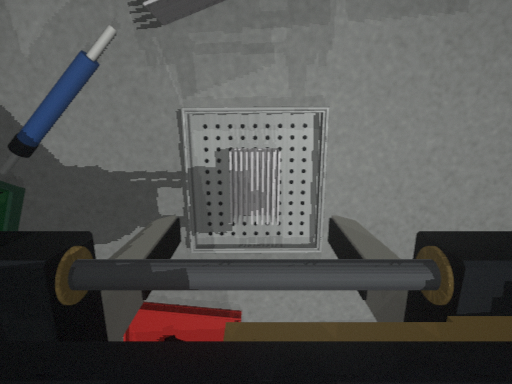

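The heat sink is centred in the dish to within 0.5 mm. Next is the module.

```bash
python3 -m crank '[[0.001,-0.01,0,-1,1],[0.002,-0.02,0,-2,1],[0.004,-0.032,0,-3,1],[0.004,-0.034,0,-3,1],[0.005,-0.034,0,-3,1]]'; python3 -m crank '[[0.005,-0.034,0,-3,1],[0.004,-0.034,0,-3,1],[0.004,-0.034,0,-2,1],[0.003,-0.026,0,0,1],[0.002,-0.016,0,0,1]]';  python3 -m crank '[[0,-0.006,0,0,1],[0,0,0,0,1]]'; python3 st.py
python3 - <<'E'
from h import *
c=snap("wrist","11");P=dep(c);z=P[...,2];H=hsv(c);h,s,v=[H[...,i].astype(int) for i in range(3)]
ok=(abs(P[...,0]-.463)<.08)&(abs(P[...,1]-.01)<.08)
m=ok&(h>100)&(h<130)&(s>90)&(z>.03);print("blue",rect(P[m]),np.median(z[m]))
m=ok&(z>.046)&(z<.055);print("spreader",rect(P[m]),np.median(z[m]))
m=ok&(z>.035)&(z<.055);print("mod all",rect(P[m]))
m=ok&(h>40)&(h<85)&(s>80)&(z>.01);print("carrier",rect(P[m]))
crop(c,180,100,300,260,4,"w11")
E
```

```text
time: 49.15
tool_pos: [0.439, 0.1772, 0.1214]
ee_rot: [-1.581, 0.013, -0.286]
contact_force: [0.2, -0.1, -0.0]
grip_width: 0.0929
time: 49.65
tool_pos: [0.4512, 0.0222, 0.1144]
ee_rot: [-1.588, 0.022, -0.441]
contact_force: [0.3, -0.2, -0.7]
grip_width: 0.0927
time: 49.85
tool_pos: [0.4493, 0.0134, 0.1122]
ee_rot: [-1.59, 0.026, -0.446]
contact_force: [0.2, 0.7, 0.2]
grip_width: 0.0929
J [-0.0771 -0.1741  1.9864 -0.0088  1.3603 -1.2001] sum235 3.1726 eff [ -0.8 -37.5 -46.6  -0.2   0.3  -0.3] [0.4493 0.0134 0.1122] [-1.59   0.026 -0.446]
blue [454.1  16.8 109.1  96.8   8.4] 0.04285818232549991
spreader [464.    9.   53.9  35.6 -24.5] 0.04887091797466228
mod all [460.9  10.4  88.8  43.6 -24.2]
carrier [459.1  15.3 133.  104.6  -3.4]
```

View pics/wrist11.png

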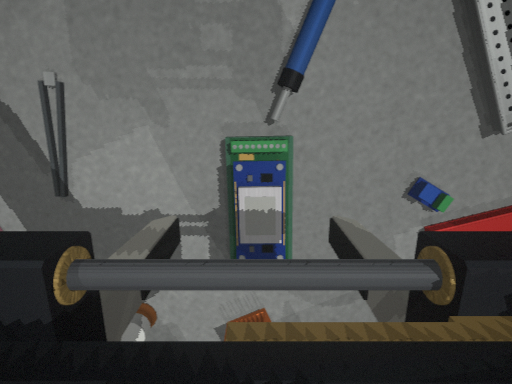

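```bash
python3 -m crank '[[0.002,0,0.005,0.6,1],[0.002,-0.001,0.012,0.6,1],[0,-0.001,0.022,0,1],[0,0,0.034,0,1],[0,0,0.048,0,1]]'>/dev/null; python3 -m crank '[[0,0,0,0,1],[0,0,-0.05,0,1],[0,0,-0.035,0,1],[0,0,-0.022,0,1],[0,0,-0.012,0,1]]'>/dev/null; python3 -m crank '[[0,0,-0.005,0,1],[0,0,0,0,1]]' >/dev/null; python3 st.py;python3 - <<'E'
from h import *
c=snap("wrist","12");P=dep(c);z=P[...,2];H=hsv(c);h,s,v=[H[...,i].astype(int) for i in range(3)]
ok=(abs(P[...,0]-.463)<.08)&(abs(P[...,1]-.01)<.05)
ok[250:]=0
m=ok&(z>.046)&(z<.055);print("spreader",rect(P[m]),np.median(z[m]))
m=ok&(z>.035)&(z<.055);print("mod all",rect(P[m]))
m=ok&(h>40)&(h<85)&(s>80)&(z>.01)&(z<.03);print("carrier",rect(P[m]))
E
```

```text
J [-0.0619 -0.1759  1.9695 -0.0078  1.3651 -1.2267] sum235 3.1587 eff [ -0.  -37.3 -46.3  -0.   -0.1   0. ] [0.4572 0.0201 0.1218] [-1.584  0.014 -0.404]
spreader [460.2  11.3  65.6  35.5 -24.3] 0.04882743118477069
mod all [461.8  10.4  90.3  43.7 -24.4]
carrier [459.2  12.  121.3  60.6 -24.1]
```

View pics/wrist12.png

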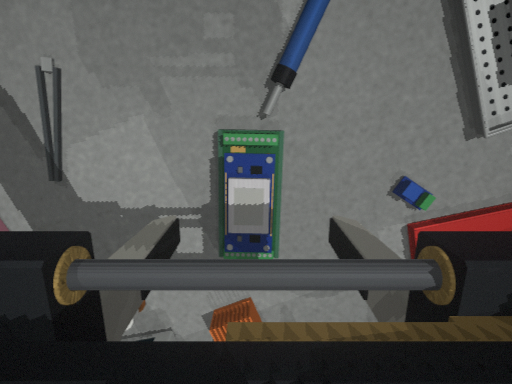

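```bash
python3 -m crank '[[0.003,-0.005,0,-0.7,1],[0.003,-0.005,0,-0.6,1],[0,0,0,0,1],[0,0,-0.02,0,1],[0,0,-0.016,0,1]]'; python3 -m crank '[[0,0,-0.012,0,1],[0,0,-0.008,0,1],[0,0,-0.004,0,1],[0,0,0,0,1]]'; python3 st.py
```

```text
time: 51.65
tool_pos: [0.4699, 0.0081, 0.093]
ee_rot: [-1.579, 0.0, -0.43]
contact_force: [-0.8, 0.8, -0.1]
grip_width: 0.093
time: 52.05
tool_pos: [0.4695, 0.0076, 0.067]
ee_rot: [-1.58, 0.002, -0.431]
contact_force: [0.1, 0.3, -0.7]
grip_width: 0.0928
J [-0.0868 -0.0893  1.9975 -0.0081  1.2382 -1.2237] sum235 3.1464 eff [ -0.  -40.  -44.7  -0.   -0.1   0. ] [0.4695 0.0076 0.067 ] [-1.58   0.002 -0.431]
```

```bash
python3 -m crank '[[-0.003,0.001,0,0.3,1],[-0.003,0.001,-0.005,0,1],[0,0,-0.01,0,1],[0,0,-0.01,0,1],[0,0,-0.006,0,1]]'; python3 -m crank '[[0,0,-0.003,0,1],[0,0,0,0,1]]'; python3 st.py
```

```text
time: 52.55
tool_pos: [0.4649, 0.0098, 0.0362]
ee_rot: [-1.578, -0.003, -0.425]
contact_force: [0.1, -0.6, 0.4]
grip_width: 0.0933
time: 52.75
tool_pos: [0.4636, 0.0099, 0.0311]
ee_rot: [-1.579, 0.0, -0.425]
contact_force: [0.4, 0.2, 0.7]
grip_width: 0.0931
J [-0.083  -0.0544  2.0373 -0.0084  1.1617 -1.2252] sum235 3.1446 eff [ -0.  -40.2 -43.1  -0.   -0.1   0. ] [0.4636 0.0099 0.0311] [-1.579  0.    -0.425]
```

```bash
python3 -m crank '[[-0.001,0,-0.005,0,1],[0,0,-0.003,0,1],[0,0,-0.001,0,1],[0,0,0,0,1]]'; python3 st.py;  python3 -m crank '[[0,0,0,0,0.7],[0,0,0,0,0.6],[0,0,0,0,0.5],[0,0,0,0,0.4],[0,0,0,0,0.4]]';  python3 -m crank '[[0,0,0,0,0.4],[0,0,0,0,0.4],[0,0,0,0,0.4]]'; python3 st.py
```

```text
time: 53.15
tool_pos: [0.4629, 0.0098, 0.0216]
ee_rot: [-1.579, -0.0, -0.425]
contact_force: [0.6, -0.1, -0.1]
grip_width: 0.0928
J [-0.0833 -0.0413  2.0445 -0.0084  1.141  -1.2252] sum235 3.1442 eff [ -0.  -40.3 -42.5  -0.    0.   -0. ] [0.4629 0.0098 0.0216] [-1.579 -0.    -0.425]
time: 53.65
tool_pos: [0.4636, 0.0098, 0.0224]
ee_rot: [-1.578, -0.001, -0.425]
contact_force: [0.3, 1.0, -0.5]
grip_width: 0.0578
time: 53.95
tool_pos: [0.4636, 0.0098, 0.0224]
ee_rot: [-1.578, -0.002, -0.425]
contact_force: [-0.2, -0.4, -0.7]
grip_width: 0.0437
J [-0.0832 -0.0422  2.0436 -0.0084  1.1412 -1.2253] sum235 3.1426 eff [  0.  -40.5 -42.7  -0.    0.1   0. ] [0.4636 0.0098 0.0224] [-1.578 -0.002 -0.425]
```

Run:
```python
from h import *
for n in ("top0","scene0","wrist2","wrist6","wrist1"):
    c=load(n);P=dep(c);z=P[...,2];H=hsv(c);h,s,v=[H[...,i].astype(int) for i in range(3)]
    ok=(abs(P[...,0]-.63)<.11)&(abs(P[...,1]+.21)<.11)
    m=ok&(z>.03)&(z<.05)
    if m.sum()<200: print(n,m.sum()); continue
    b=blobs(m,50)[0];print(n,"box",rect(plane(c,b[:,0],.040)),rect(P[m]),np.median(z[m]))
    d=m&(v<110);d=cv2.morphologyEx(d.astype(np.uint8),cv2.MORPH_OPEN,np.ones((2,2)))
    b=blobs(d,50)[0];print("  plate",rect(plane(c,b[:,0],.042)),np.median(z[d>0]))
c=load("top0");crop(c,285,125,360,200,8,"plate")
for n in ("top0","scene0"):
    c=load(n);P=dep(c);z=P[...,2]
    ok=(abs(P[...,0]-.415)<.1)&(abs(P[...,1]+.298)<.08);H=hsv(c);h,s,v=[H[...,i].astype(int) for i in range(3)]
    m=ok&(h>150)&(s>50);b=blobs(m,50)[0];print(n,"foam",rect(plane(c,b[:,0],.015)),np.median(z[m]), rect(P[m&(z>.012)]))
```

```text
top0 box [ 627.6 -210.8  157.5  131.5  -10.8] [ 611.6 -208.3  193.6  132.1  -10.8] 0.04032356302218032
  plate [ 642.4 -216.9  109.3  109.2   79.2] 0.04120935286936167
scene0 box [ 635.8 -204.5  156.9  147.4  -10.8] [ 612.8 -205.6  199.1  135.6  -10.6] 0.04230834065767375
  plate [ 648.6 -207.3  112.   110.8  -10.8] 0.04330924554709059
wrist2 box [ 590.  -201.8  138.2   71.5   73.3] [ 612.2 -208.7  199.4  131.9   -9.9] 0.0399906616778149
  plate [ 687.3 -216.2  100.5   40.    79.2] 0.04150054736510228
wrist6 0
wrist1 0
top0 foam [ 414.7 -297.9  156.9  113.4    3.2] 0.014126271496042397 [ 414.1 -298.6  154.6  109.9    3.3]
scene0 foam [ 422.5 -291.3  164.   124.3    3.4] 0.01603853472880129 [ 419.4 -298.8  155.2  112.4    3.2]
```

View pics/plate.png

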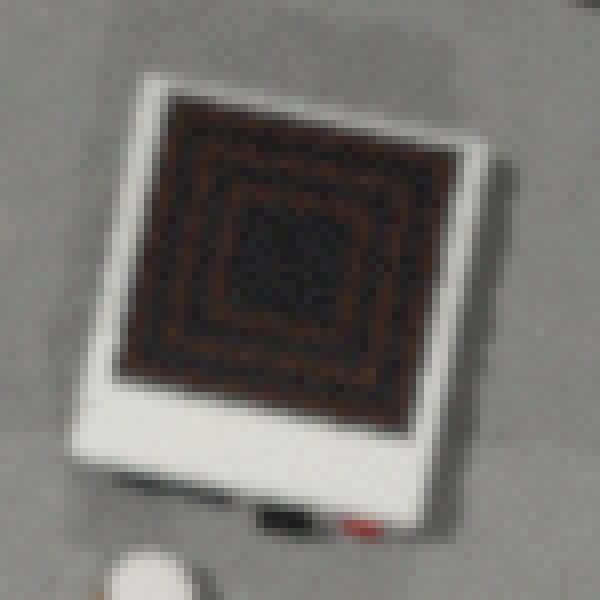

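```bash
python3 -m crank '[[0,0,0.003,0,0.4],[0,0,0.008,0,0.4],[0,0,0.016,0,0.4],[0,0,0.022,0,0.4],[0.003,-0.002,0.024,0,0.4]]'; python3 -m crank '[[0.008,-0.006,0.024,0,0.4],[0.012,-0.01,0.018,1,0.4],[0.016,-0.014,0.01,1.5,0.4],[0.022,-0.019,0.004,1.5,0.4],[0.026,-0.022,0,1.5,0.4]]'; python3 st.py
python3 - <<'E'
from h import *
c=snap("scene","13");crop(c,200,100,340,240,4,"s13")
E
```

```text
time: 54.45
tool_pos: [0.4625, 0.0082, 0.0951]
ee_rot: [-1.581, 0.007, -0.425]
contact_force: [0.6, 0.6, -1.2]
grip_width: 0.0436
time: 54.95
tool_pos: [0.5499, -0.0629, 0.1622]
ee_rot: [-1.579, -0.002, -0.322]
contact_force: [0.2, -0.3, 0.4]
grip_width: 0.0434
J [-0.2011  0.0377  1.69   -0.0081  1.4127 -1.4483] sum235 3.1403 eff [  1.4 -54.9 -43.7  -0.2   0.3   1.3] [ 0.5499 -0.0629  0.1622] [-1.579 -0.002 -0.322]
```

View pics/s13.png

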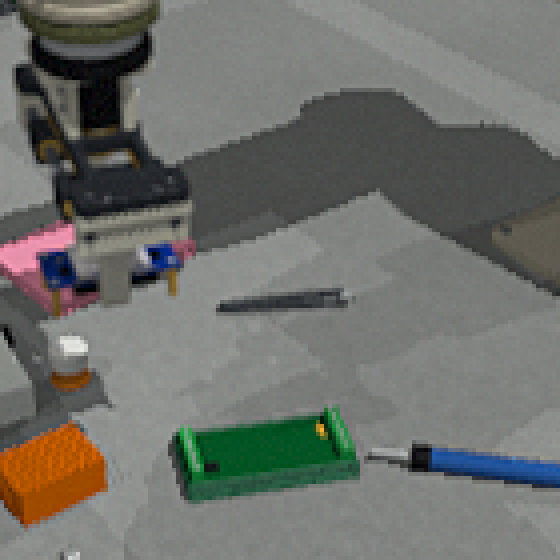

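The module is held and the carrier stayed put. Next I'll go past the preheater so the wrist camera can measure the plate.

```bash
python3 -m crank '[[0.026,-0.022,0,1.5,0.4],[0.026,-0.022,0,1.5,0.4],[0.026,-0.022,0,1,0.4],[0.026,-0.022,0,1,0.4],[0.026,-0.022,0,1,0.4]]'; python3 -m crank '[[0.02,-0.018,0,0.5,0.4],[0.012,-0.012,0,0,0.4],[0.006,-0.005,0,0,0.4],[0,0,0,0,0.4],[0,0,0,0,0.4]]'; python3 st.py
python3 - <<'E'
from h import *
c=snap("wrist","14")
E
```

```text
time: 55.5
tool_pos: [0.6849, -0.179, 0.1633]
ee_rot: [-1.579, -0.002, -0.212]
contact_force: [-0.2, 0.4, -0.9]
grip_width: 0.0438
time: 56.0
tool_pos: [0.7254, -0.2191, 0.1634]
ee_rot: [-1.58, -0.001, -0.206]
contact_force: [-0.8, 0.5, 0.1]
grip_width: 0.0437
J [-0.3566  0.5885  1.0233 -0.0086  1.5273 -1.7211] sum235 3.1391 eff [ -0.5 -78.2 -49.9  -0.1   0.   -0. ] [ 0.7254 -0.2191  0.1634] [-1.58e+00 -1.00e-03 -2.06e-01]
```

View pics/wrist14.png

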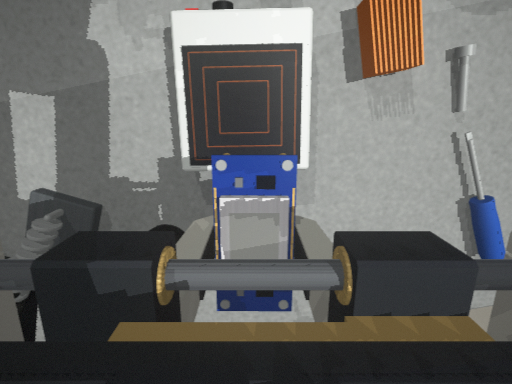

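Run:
```python
from h import *
c=load("wrist14");P=dep(c);z=P[...,2];H=hsv(c);h,s,v=[H[...,i].astype(int) for i in range(3)]
g=np.zeros(z.shape,bool);g[35:175,170:320]=1
m=g&(v<130)&(abs(z-.042)<.006)
b=blobs(cv2.morphologyEx(m.astype(np.uint8),cv2.MORPH_CLOSE,np.ones((3,3))),200)[0]
print("plate",rect(plane(c,b[:,0],.042)),np.median(z[m]))
o=g&(h<20)&(s>90)&(v>60)&(abs(z-.042)<.006)
cs,hi=cv2.findContours(cv2.morphologyEx(o.astype(np.uint8),cv2.MORPH_CLOSE,np.ones((3,3))),cv2.RETR_LIST,cv2.CHAIN_APPROX_NONE)
for k in cs:
    if cv2.contourArea(k)>500: print("sq",cv2.boundingRect(k),rect(plane(c,k[:,0],.042)))
w=g&(s<60)&(v>150)&(z>.03);print("box",rect(P[(g|0>0)&(abs(z-.04)<.006)]))
mb=(h>100)&(h<130)&(s>100)&(z>.15);b=max(blobs(mb,100),key=cv2.contourArea);print("mod",rect(P[mb]),np.median(z[mb]),bot.get_state()["tool_pos"],bot.get_state()["ee_rot"][2]*57.3)
```

```text
plate [ 648.9 -216.7  112.1  111.7   79.2] 0.04172360137199077
sq (218, 80, 51, 53) [ 648.8 -216.2   48.4   48.   -10.6]
sq (217, 80, 52, 54) [ 648.8 -216.6   49.5   49.1  -11.1]
sq (203, 65, 79, 82) [ 648.8 -216.3   74.3   73.9  -10.7]
sq (202, 65, 81, 83) [ 648.9 -216.3   75.6   75.5   79.2]
box [ 647.5 -216.5  132.9  127.5   78.8]
mod [ 717.4 -212.2  117.4   92.   -52.5] 0.18359012272136388 [ 0.72532468 -0.21893539  0.16344061] -11.79056815510741
```

Run:
```python
from h import *
c=load("wrist14");q=plane(c,[(221,165.5),(288,165),(225,304.5),(287,304)],.184);print(q.round(4));m=q.mean(0);print(m)
s=bot.get_state();d=m[:2]-s["tool_pos"][:2];y=s["ee_rot"][2];print("off tool",d@[np.cos(y),np.sin(y)],d@[-np.sin(y),np.cos(y)])
a=(q[2]+q[3]-q[0]-q[1])[:2]; print(np.degrees(np.arctan2(a[1],a[0])),np.degrees(y),np.linalg.norm(a)/2,np.linalg.norm(q[0]-q[1]))
```

```text
[[ 0.6808 -0.2282  0.184 ]
 [ 0.6876 -0.1944  0.184 ]
 [ 0.7613 -0.245   0.184 ]
 [ 0.7681 -0.2094  0.184 ]]
[ 0.72443761 -0.21922299  0.184     ]
off tool -0.0008095943856487125 -0.0004627729417660727
-11.15718446768148 -11.789699709406701 0.08204107913527345 0.03443431135153635
```

```bash
python3 -m crank '[[-0.006,0,0,0.4,0.4],[-0.014,0,0,0.4,0.4],[-0.02,0.001,0,0,0.4],[-0.018,0.001,0,0,0.4],[-0.01,0,0,0,0.4]]'; python3 -m crank '[[-0.004,0,0,0,0.4],[0,0,0,0,0.4],[0,0,0,0,0.4]]'; python3 st.py
```

```text
time: 56.55
tool_pos: [0.6529, -0.2135, 0.1641]
ee_rot: [-1.579, -0.001, -0.186]
contact_force: [0.2, 0.1, -1.0]
grip_width: 0.0437
time: 56.85
tool_pos: [0.647, -0.2124, 0.1656]
ee_rot: [-1.58, -0.002, -0.185]
contact_force: [-0.3, -0.8, -0.5]
grip_width: 0.0436
J [-0.388   0.3711  1.3043 -0.0083  1.4624 -1.7725] sum235 3.1378 eff [ -0.1 -68.1 -48.6  -0.1   0.1  -0. ] [ 0.647  -0.2124  0.1656] [-1.58  -0.002 -0.185]
```

```bash
python3 -m crank '[[0.002,-0.002,-0.006,-0.4,0.4],[0.001,-0.002,-0.014,0,0.4],[0,0,-0.02,0,0.4],[0,0,-0.02,0,0.4],[0,0,-0.016,0,0.4]]'; python3 -m crank '[[0,0,-0.01,0,0.4],[0,0,-0.005,0,0.4],[0,0,0,0,0.4]]'; python3 st.py
```

```text
time: 57.35
tool_pos: [0.6533, -0.2175, 0.0867]
ee_rot: [-1.581, -0.007, -0.192]
contact_force: [-0.8, -0.5, -1.3]
grip_width: 0.0438
time: 57.65
tool_pos: [0.6507, -0.2165, 0.0647]
ee_rot: [-1.579, 0.0, -0.192]
contact_force: [0.2, -0.2, -0.6]
grip_width: 0.0442
J [-0.3914  0.467   1.3711 -0.0085  1.3022 -1.7678] sum235 3.1403 eff [ -0.  -70.  -46.6  -0.1  -0.2   0. ] [ 0.6507 -0.2165  0.0647] [-1.579  0.    -0.192]
```

Position is (0.6507, -0.2165) and the tilt is near zero. Lowering the rest of the way slowly.

```bash
python3 -m crank '[[-0.001,0,-0.003,0,0.4],[0,0,-0.004,0,0.4],[0,0,-0.003,0,0.4],[0,0,-0.002,0,0.4],[0,0,0,0,0.4]]'; python3 -m crank '[[0,0,-0.001,0,0.4],[0,0,0,0,0.4]]'; python3 st.py
```

```text
time: 58.15
tool_pos: [0.6517, -0.2173, 0.055]
ee_rot: [-1.58, -0.005, -0.192]
contact_force: [0.1, -1.0, -0.8]
grip_width: 0.0435
time: 58.35
tool_pos: [0.6521, -0.2175, 0.0545]
ee_rot: [-1.58, -0.005, -0.192]
contact_force: [0.1, 0.2, -0.2]
grip_width: 0.0434
J [-0.3919  0.4757  1.3793 -0.0085  1.2794 -1.7681] sum235 3.1343 eff [ -0.  -70.5 -46.5  -0.1  -0.   -0. ] [ 0.6521 -0.2175  0.0545] [-1.58  -0.005 -0.192]
```

```bash
python3 -m crank '[[-0.002,0.001,-0.002,0,0.4],[0,0,-0.001,0,0.4],[0,0,-0.001,0,0.4],[0,0,0,0,0.4]]'; python3 -m crank '[[0,0,-0.001,0,0.4],[0,0,0,0,0.4]]';python3 -m crank '[[0,0,-0.001,0,0.4],[0,0,0,0,0.4]]'; python3 st.py
```

```text
time: 58.75
tool_pos: [0.65, -0.2164, 0.0505]
ee_rot: [-1.58, -0.006, -0.192]
contact_force: [-0.3, 0.5, -0.9]
grip_width: 0.0435
time: 58.95
tool_pos: [0.65, -0.2164, 0.0494]
ee_rot: [-1.58, -0.006, -0.192]
contact_force: [-0.7, 0.2, -0.0]
grip_width: 0.0438
time: 59.15
tool_pos: [0.6502, -0.2165, 0.0486]
ee_rot: [-1.58, -0.006, -0.192]
contact_force: [0.6, -0.7, 0.3]
grip_width: 0.0435
J [-0.3917  0.4759  1.3904 -0.0085  1.2671 -1.7677] sum235 3.1335 eff [ -0.  -69.6 -46.   -0.1  -0.2   0. ] [ 0.6502 -0.2165  0.0486] [-1.58  -0.006 -0.192]
```

```bash
python3 -m crank '[[0,0,-0.001,0,0.4],[0,0,0,0,0.4]]'; python3 -m crank '[[0,0,0,0,0.5],[0,0,0,0,0.56],[0,0,0,0,0.66]]';  python3 -m crank '[[0,0,0,0,0.8],[0,0,0.005,0,0.9],[0,0,0.01,0,0.9],[0,0,0.018,0,1],[0,0,0.02,0,1]]'; python3 -m crank '[[0,0,0.02,0,1],[0,0,0.01,0,1],[0,0,0.004,0,1],[0,0,0,0,1]]'; python3 st.py
python3 - <<'E'
from h import *
c=snap("wrist","15")
E
```

```text
time: 59.35
tool_pos: [0.6505, -0.2166, 0.0487]
ee_rot: [-1.581, -0.007, -0.192]
contact_force: [-0.5, 0.6, -0.5]
grip_width: 0.0441
time: 59.65
tool_pos: [0.6506, -0.2167, 0.0486]
ee_rot: [-1.581, -0.007, -0.192]
contact_force: [-0.2, -0.2, -0.4]
grip_width: 0.0562
time: 60.15
tool_pos: [0.6479, -0.2156, 0.1003]
ee_rot: [-1.579, -0.0, -0.192]
contact_force: [-0.0, -0.3, 0.1]
grip_width: 0.092
time: 60.55
tool_pos: [0.6504, -0.2166, 0.1424]
ee_rot: [-1.581, -0.008, -0.192]
contact_force: [0.2, 0.2, -0.2]
grip_width: 0.0929
J [-0.3916  0.3917  1.3214 -0.0083  1.4182 -1.7691] sum235 3.1313 eff [  0.  -68.4 -48.4  -0.1   0.2  -0. ] [ 0.6504 -0.2166  0.1424] [-1.581 -0.008 -0.192]
```

View pics/wrist15.png

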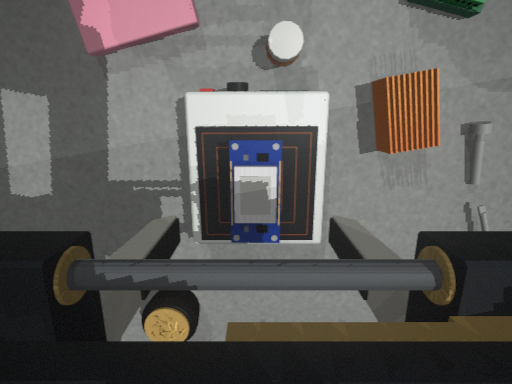

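Run:
```python
from h import *
c=load("wrist15");P=dep(c);z=P[...,2];H=hsv(c);h,s,v=[H[...,i].astype(int) for i in range(3)]
ok=(abs(P[...,0]-.649)<.09)&(abs(P[...,1]+.2164)<.08)
ok[252:]=0
m=ok&(z>.06)&(z<.08);b=blobs(m,50)[0];print("mod",rect(P[m]),rect(plane(c,b[:,0],.069)),np.percentile(z[m],[10,50,90]))
q=plane(c,[(235.5,147),(276,147),(236.5,238),(276,237.5)],.069);print(q.mean(0).round(4));a=(q[2]+q[3]-q[0]-q[1]);print(np.degrees(np.arctan2(a[1],a[0])))
m=ok&(v<130)&(abs(z-.042)<.006)
print("plate",rect(P[m]))
```

```text
mod [ 649.2 -217.9   92.7   44.1  -11. ] [ 648.8 -217.8   91.7   43.9  -11.1] [0.0682363  0.07020892 0.07534754]
[ 0.6498 -0.2167  0.069 ]
-10.604123396945528
plate [ 635.7 -219.   148.4  122.7  -10.5]
```

```bash
python3 -m crank '[[-0.005,0.006,0,-0.5,1],[-0.01,0.012,0,-1,1],[-0.017,0.02,0,-1.5,1],[-0.022,0.026,0,-1.5,1],[-0.022,0.026,0,-1.5,1]]'; python3 -m crank '[[-0.022,0.026,0,-1.5,1],[-0.022,0.026,0,-1.5,1],[-0.022,0.026,0,-1.5,1],[-0.018,0.022,0,-1.5,1],[-0.012,0.014,0,-1,1]]';  python3 -m crank '[[-0.004,0.004,0,-0.4,1],[0,0,0,0,1],[0,0,0,0,1]]'; python3 st.py
python3 - <<'E'
from h import *
c=snap("wrist","16")
E
```

```text
time: 61.1
tool_pos: [0.5688, -0.1246, 0.1347]
ee_rot: [-1.58, 0.001, -0.306]
contact_force: [-0.6, 0.2, -0.7]
grip_width: 0.0929
time: 61.6
tool_pos: [0.4612, -0.003, 0.1272]
ee_rot: [-1.582, 0.012, -0.435]
contact_force: [0.5, -0.8, 0.8]
grip_width: 0.0931
time: 61.9
tool_pos: [0.4542, 0.0028, 0.1249]
ee_rot: [-1.583, 0.015, -0.44]
contact_force: [-0.3, -0.7, 0.1]
grip_width: 0.093
J [-0.1016 -0.1883  1.9743 -0.0063  1.3735 -1.2311] sum235 3.1596 eff [  0.5 -37.6 -46.5   0.    0.3   0.1] [0.4542 0.0028 0.1249] [-1.583  0.015 -0.44 ]
```

View pics/wrist16.png

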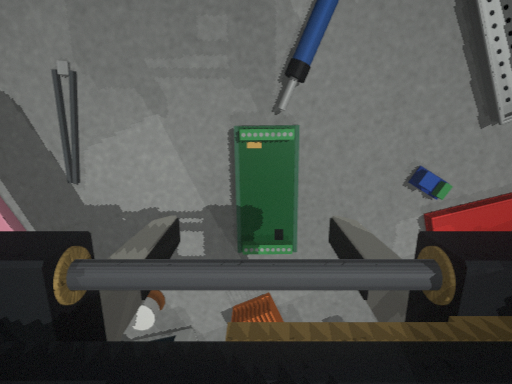

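Run:
```python
from h import *
c=load("wrist16");P=dep(c);z=P[...,2];H=hsv(c);h,s,v=[H[...,i].astype(int) for i in range(3)]
ok=(abs(P[...,0]-.463)<.09)&(abs(P[...,1]-.01)<.06);ok[256:]=0
g=ok&(h>40)&(h<90)&(s>80)&(z>.0)&(z<.04)
print("green",rect(P[g]),rect(P[g&(z>.012)]),rect(P[g&(z>.022)]),np.percentile(z[g],[5,25,50,75,95]))
t=P[g&(z>.021)];a=np.array([np.cos(np.radians(-24.3)),np.sin(np.radians(-24.3))]);pr=(t[:,:2]-[.463,.01])@a
for k in (pr<0,pr>0): print(rect(t[k]),pr[k].min(),pr[k].max())
b=P[g&(z>.011)&(z<.0185)];print("wall",rect(b))
```

```text
green [467.2   8.2 138.9  61.  -24.3] [462.8  10.2 129.3  61.  -24.4] [462.5   9.8 124.   49.7 -24.3] [0.01427854 0.0149848  0.01551534 0.01616649 0.02580072]
[410.3  33.5  49.7   9.9  65. ] -0.06263101585086878 -0.052451367580813674
[514.1 -13.5  49.7  10.8  65.1] 0.050806275557354084 0.061629079860933335
wall [462.8  10.2 129.3  61.  -24.4]
```

```bash
python3 -m crank '[[0.004,0.003,0,0.8,1],[0.004,0.003,-0.016,0,1],[0,0,-0.024,0,1],[0,0,-0.022,0,1],[0,0,-0.016,0,1]]'; python3 -m crank '[[0,0,-0.01,0,1],[0,0,-0.005,0,1],[0,0,0,0,1]]'; python3 st.py
```

```text
time: 62.45
tool_pos: [0.4693, 0.0061, 0.048]
ee_rot: [-1.58, 0.007, -0.426]
contact_force: [0.1, 0.2, -0.7]
grip_width: 0.0931
time: 62.75
tool_pos: [0.4689, 0.0053, 0.0299]
ee_rot: [-1.581, 0.01, -0.427]
contact_force: [0.5, -0.4, 0.2]
grip_width: 0.0928
J [-0.0926 -0.0271  2.0133 -0.0072  1.1687 -1.2339] sum235 3.155 eff [ -0.  -41.2 -42.8  -0.   -0.1  -0. ] [0.4689 0.0053 0.0299] [-1.581  0.01  -0.427]
```

```bash
python3 -m crank '[[-0.003,0.0025,0,0,1],[-0.003,0.0025,-0.006,0,1],[0,0,-0.008,0,1],[0,0,-0.004,0,1],[0,0,0,0,1]]'; python3 st.py
```

```text
time: 63.25
tool_pos: [0.4647, 0.0107, 0.0131]
ee_rot: [-1.58, 0.006, -0.426]
contact_force: [-0.0, 0.5, 0.6]
grip_width: 0.0929
J [-0.0821 -0.0154  2.0372 -0.0071  1.1287 -1.2235] sum235 3.1504 eff [  0.  -41.3 -42.2  -0.   -0.1   0. ] [0.4647 0.0107 0.0131] [-1.58   0.006 -0.426]
```

```bash
python3 -m crank '[[-0.002,0,-0.004,0,1],[0,-0.001,-0.003,0,1],[0,0,-0.001,0,1],[0,0,0,0,1]]'; python3 st.py
```

```text
time: 63.65
tool_pos: [0.4626, 0.0095, 0.0045]
ee_rot: [-1.58, 0.006, -0.426]
contact_force: [-0.2, -0.0, 0.3]
grip_width: 0.0929
J [-0.0849 -0.0063  2.0465 -0.0073  1.1101 -1.2261] sum235 3.1503 eff [  0.  -41.2 -41.5  -0.    0.1  -0. ] [0.4626 0.0095 0.0045] [-1.58   0.006 -0.426]
```

```bash
python3 -m crank '[[0,0,0,0,0.8],[0,0,0,0,0.7],[0,0,0,0,0.6],[0,0,0,0,0.55],[0,0,0,0,0.55]]'; python3 -m crank '[[0,0,0,0,0.55]]'; python3 st.py
```

```text
time: 64.15
tool_pos: [0.4631, 0.0094, 0.0049]
ee_rot: [-1.58, 0.005, -0.426]
contact_force: [0.8, -0.5, -1.4]
grip_width: 0.0617
time: 64.25
tool_pos: [0.463, 0.0094, 0.0049]
ee_rot: [-1.58, 0.005, -0.426]
contact_force: [-0.2, 0.3, -0.4]
grip_width: 0.0619
J [-0.0851 -0.0065  2.0459 -0.0073  1.1101 -1.2261] sum235 3.1495 eff [  0.  -41.5 -41.8  -0.    0.2  -0. ] [0.463  0.0094 0.0049] [-1.58   0.005 -0.426]
```

```bash
python3 -m crank '[[0,0,0.003,0,0.55],[0,0,0.007,0,0.55],[0,0,0.014,0,0.55],[0,0,0.022,0,0.55],[0,0,0.026,0,0.55]]'; python3 -m crank '[[0.002,-0.006,0.026,0,0.55],[0.004,-0.012,0.022,1,0.55],[0.006,-0.018,0.014,2,0.55],[0.008,-0.024,0.006,3,0.55],[0.01,-0.028,0,3,0.55]]'; python3 st.py
python3 - <<'E'
from h import *
c=snap("scene","17");crop(c,180,80,340,240,4,"s17")
E
```

```text
time: 64.75
tool_pos: [0.4585, 0.0098, 0.0759]
ee_rot: [-1.583, 0.014, -0.427]
contact_force: [0.2, 0.4, -0.9]
grip_width: 0.0617
time: 65.25
tool_pos: [0.4907, -0.0782, 0.1545]
ee_rot: [-1.581, 0.006, -0.26]
contact_force: [0.7, -0.4, -1.0]
grip_width: 0.0617
J [-0.2537 -0.1043  1.8431 -0.0101  1.4088 -1.5631] sum235 3.1476 eff [  3.1 -46.1 -46.5  -0.1   0.6   2.4] [ 0.4907 -0.0782  0.1545] [-1.581  0.006 -0.26 ]
```

View pics/s17.png

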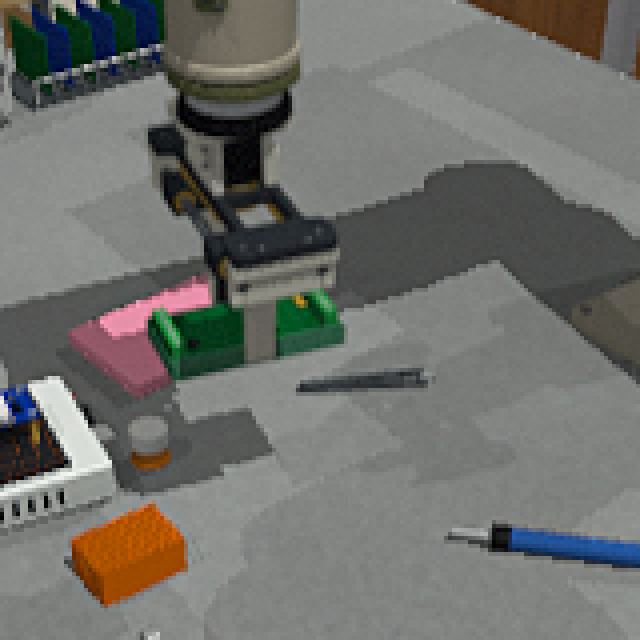

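```bash
python3 -m crank '[[0.011,-0.031,0.003,3,0.55],[0.011,-0.031,0.003,3,0.55],[0.011,-0.031,0,3,0.55],[0.011,-0.031,0,3,0.55],[0.01,-0.03,0,2,0.55]]'; python3 -m crank '[[0.008,-0.022,0,1.5,0.55],[0.005,-0.014,0,1,0.55],[0.002,-0.006,0,0,0.55],[0,0,0,0,0.55],[0,0,0,0,0.55]]'; python3 st.py
python3 - <<'E'
from h import *
c=snap("wrist","18")
E
```

```text
time: 65.8
tool_pos: [0.5467, -0.2397, 0.1634]
ee_rot: [-1.583, 0.003, -0.003]
contact_force: [1.1, -0.2, -0.2]
grip_width: 0.0616
time: 66.3
tool_pos: [0.5615, -0.2863, 0.164]
ee_rot: [-1.582, 0.004, 0.037]
contact_force: [-0.4, 0.7, -1.3]
grip_width: 0.0616
J [-0.5457  0.2391  1.4663 -0.012   1.4335 -2.152 ] sum235 3.1389 eff [ -0.6 -61.1 -49.3  -0.2  -0.   -0.1] [ 0.5615 -0.2863  0.164 ] [-1.582  0.004  0.037]
```

View pics/wrist18.png

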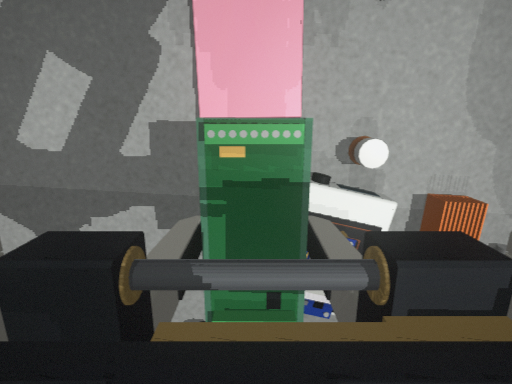

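```bash
python3 -m crank '[[-0.006,0,0,0,0.55],[-0.014,0,0,0.5,0.55],[-0.016,0,0,0.5,0.55],[-0.01,0,0,0,0.55],[-0.004,0,0,0,0.55]]'; python3 -m crank '[[0,0,0,0,0.55],[0,0,0,0,0.55]]'; python3 st.py
python3 - <<'E'
from h import *
c=snap("wrist","19")
def meas(c):
    P=dep(c);z=P[...,2];H=hsv(c);h,s,v=[H[...,i].astype(int) for i in range(3)]
    m=(h>150)&(h<180)&(s>50)&(abs(z-.015)<.006);m[:, :150]=0
    print(np.median(z[m]),rect(P[m]))
    rows=range(5,110,5);L=[];Rr=[]
    for r in rows:
        u=np.where(m[r])[0]
        if len(u)>60: L.append((u[0]-.5,r));Rr.append((u[-1]+.5,r))
    for n,e in (("L",L),("R",Rr)):
        q=plane(c,e,.015);f=np.polyfit(q[:,0],q[:,1],1);print(n,np.degrees(np.arctan(f[0])),"y at .417",np.polyval(f,.417),len(e))
    cols=[u for u in range(150,330,4) if m[:100,u].sum()>40]
    e=[(u,np.where(m[:,u])[0][0]-.5) for u in cols];q=plane(c,e,.015);print("far edge rows",e[0],e[-1],q[::6].round(4).tolist());k=[x for x in e if x[1]>1]
    if len(k)>4: q=plane(c,k,.015);f=np.polyfit(q[:,1],q[:,0],1);print("far slope",np.degrees(np.arctan(f[0])),"x at y=-.298",np.polyval(f,-.298))
meas(load("wrist18"));meas(c)
E
```

```text
time: 66.85
tool_pos: [0.5089, -0.282, 0.1643]
ee_rot: [-1.582, 0.004, 0.059]
contact_force: [0.2, -0.8, -0.8]
grip_width: 0.0617
time: 67.05
tool_pos: [0.5088, -0.2817, 0.1648]
ee_rot: [-1.582, 0.004, 0.058]
contact_force: [0.2, -0.8, -1.5]
grip_width: 0.0615
J [-0.5866  0.1084  1.6109 -0.0112  1.4183 -2.214 ] sum235 3.1376 eff [ -0.1 -54.7 -48.5  -0.2   0.1  -0. ] [ 0.5088 -0.2817  0.1648] [-1.582  0.004  0.058]
0.01467933861460613 [ 438.7 -300.3  111.8  111.2    2.1]
L 3.3228515799578537 y at .417 -0.3558656949970027 21
R 3.2400673245369456 y at .417 -0.24685838322454356 21
far edge rows (194, np.float64(-0.5)) (298, np.float64(0.5)) [[0.385, -0.355, 0.015], [0.3843, -0.3315, 0.015], [0.3835, -0.308, 0.015], [0.3827, -0.2846, 0.015], [0.3819, -0.2612, 0.015]]
0.014676654627063856 [ 417.2 -301.1  152.8  110.     3.5]
L 3.3549365617961757 y at .417 -0.35583472702532004 19
R 3.299020468175138 y at .417 -0.24665198472209537 19
far edge rows (194, np.float64(11.5)) (294, np.float64(11.5)) [[0.3442, -0.3542, 0.015], [0.3429, -0.3304, 0.015], [0.3416, -0.3067, 0.015], [0.3403, -0.283, 0.015], [0.339, -0.2594, 0.015]]
far slope -3.138136247003219 x at y=-.298 0.3410820655851573
```

View pics/wrist19.png

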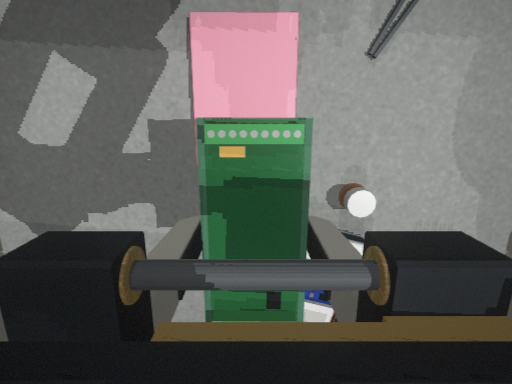

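```bash
python3 -m crank '[[-0.006,-0.001,0,0,0.55],[-0.014,-0.003,0,0,0.55],[-0.02,-0.004,0,0,0.55],[-0.02,-0.005,0,0,0.55],[-0.014,-0.003,0,0,0.55]]'; python3 -m crank '[[-0.008,-0.002,0,0,0.55],[-0.003,0,0,0,0.55],[0,0,0,0,0.55],[0,0,0,0,0.55]]'; python3 st.py
```

```text
time: 67.6
tool_pos: [0.4319, -0.2979, 0.1641]
ee_rot: [-1.582, 0.004, 0.061]
contact_force: [-0.6, -0.2, -1.3]
grip_width: 0.0616
time: 68.0
tool_pos: [0.4186, -0.3008, 0.1644]
ee_rot: [-1.582, 0.004, 0.059]
contact_force: [0.9, 0.1, -0.9]
grip_width: 0.0617
J [-0.7149 -0.072   1.7942 -0.0108  1.4139 -2.3426] sum235 3.1361 eff [ -0.3 -45.2 -48.6  -0.2   0.1  -0. ] [ 0.4186 -0.3008  0.1644] [-1.582  0.004  0.059]
```

```bash
python3 -m crank '[[0,0,-0.006,0,0.55],[0,0,-0.014,0,0.55],[0,0,-0.022,0,0.55],[0,0,-0.024,0,0.55],[0,0,-0.022,0,0.55]]'; python3 -m crank '[[0,0,-0.016,0,0.55],[0,0,-0.01,0,0.55],[0,0,-0.005,0,0.55],[0,0,0,0,0.55]]'; python3 st.py
```

```text
time: 68.5
tool_pos: [0.4221, -0.3014, 0.0741]
ee_rot: [-1.587, -0.002, 0.061]
contact_force: [0.1, -0.0, -1.4]
grip_width: 0.0616
time: 68.9
tool_pos: [0.4191, -0.2974, 0.0338]
ee_rot: [-1.579, 0.006, 0.063]
contact_force: [-0.4, 0.4, -1.4]
grip_width: 0.0618
J [-0.7097  0.0728  1.9036 -0.0107  1.1636 -2.3389] sum235 3.1399 eff [ -0.  -47.4 -43.8  -0.1  -0.2   0. ] [ 0.4191 -0.2974  0.0338] [-1.579  0.006  0.063]
```

```bash
python3 -m crank '[[0,-0.002,-0.002,-0.3,0.55],[0,-0.002,-0.004,0,0.55],[0,0,-0.003,0,0.55],[0,0,-0.001,0,0.55],[0,0,0,0,0.55]]'; python3 st.py
```

```text
time: 69.4
tool_pos: [0.4211, -0.3035, 0.0258]
ee_rot: [-1.583, 0.002, 0.057]
contact_force: [0.1, 0.5, -1.5]
grip_width: 0.0616
J [-0.7161  0.0932  1.8985 -0.0109  1.143  -2.3393] sum235 3.1348 eff [ -0.  -48.3 -43.6  -0.1  -0.1  -0. ] [ 0.4211 -0.3035  0.0258] [-1.583  0.002  0.057]
```

```bash
python3 -m crank '[[-0.002,0.002,-0.001,0,0.55],[0,0,-0.001,0,0.55],[0,0,-0.001,0,0.55],[0,0,0,0,0.55]]'; python3 -m crank '[[0,0,-0.001,0,0.55],[0,0,0,0,0.55]]'; python3 -m crank '[[0,0,-0.001,0,0.55],[0,0,0,0,0.55]]';python3 st.py
```

```text
time: 69.8
tool_pos: [0.4192, -0.3015, 0.0232]
ee_rot: [-1.583, 0.001, 0.057]
contact_force: [-0.7, 0.3, -0.9]
grip_width: 0.0618
time: 70.0
tool_pos: [0.4192, -0.3015, 0.0222]
ee_rot: [-1.584, 0.001, 0.057]
contact_force: [-0.4, -0.2, -1.6]
grip_width: 0.0615
time: 70.2
tool_pos: [0.4192, -0.3015, 0.0211]
ee_rot: [-1.583, 0.001, 0.057]
contact_force: [-0.1, -0.1, -1.2]
grip_width: 0.0617
J [-0.7156  0.0926  1.9091 -0.0109  1.132  -2.3388] sum235 3.1336 eff [ -0.  -48.3 -43.5  -0.1  -0.1  -0. ] [ 0.4192 -0.3015  0.0211] [-1.583e+00  1.000e-03  5.700e-02]
```

```bash
python3 -m crank '[[0,0,-0.001,0,0.55],[0,0,0,0,0.55]]'; python3 -m crank '[[0,0,-0.001,0,0.55],[0,0,0,0,0.55]]'; python3 -m crank '[[0,0,-0.001,0,0.55],[0,0,0,0,0.55]]';python3 st.py
```

```text
time: 70.4
tool_pos: [0.4193, -0.3016, 0.0201]
ee_rot: [-1.583, 0.001, 0.057]
contact_force: [0.0, 1.9, -0.9]
grip_width: 0.0618
time: 70.6
tool_pos: [0.4196, -0.3018, 0.0202]
ee_rot: [-1.584, 0.001, 0.057]
contact_force: [-0.9, 0.9, -0.4]
grip_width: 0.0616
time: 70.8
tool_pos: [0.4198, -0.302, 0.0201]
ee_rot: [-1.584, 0.001, 0.057]
contact_force: [-0.1, -0.5, -1.2]
grip_width: 0.0619
J [-0.7156  0.0953  1.9081 -0.0109  1.1295 -2.3387] sum235 3.1329 eff [  0.  -48.3 -43.4  -0.1  -0.1  -0. ] [ 0.4198 -0.302   0.0201] [-1.584e+00  1.000e-03  5.700e-02]
```

Contact is at z 0.0201. I'll release, retreat and check everything.

```bash
python3 -m crank '[[0,0,0,0,0.68],[0,0,0,0,0.72],[0,0,0,0,0.78],[0,0,0,0,0.9]]';  python3 -m crank '[[0,0,0.004,0,0.9],[0,0,0.01,0,1],[0,0,0.018,0,1],[0,0,0.026,0,1],[0,0,0.03,0,1]]'; python3 -m crank '[[0,0,0.03,0,1],[0.01,0,0.02,0,1],[0.02,0,0.01,0,1],[0.02,0,0,0,1],[0.01,0,0,0,1]]'; python3 -m crank '[[0,0,0,0,1],[0,0,0,0,1]]';python3 st.py
python3 - <<'E'
from h import *
c=snap("wrist","20");snap("top","20");snap("scene","20")
P=dep(c);z=P[...,2];H=hsv(c);h,s,v=[H[...,i].astype(int) for i in range(3)]
g=(h>40)&(h<90)&(s>80)&(z>.024)&(z<.05)&(abs(P[...,1]+.3)<.06);g[255:]=0
print("carrier",rect(P[g]),np.percentile(z[g],[25,50,95]));t=g&(z>.035);print("term",rect(P[t]))
f=(h>150)&(h<180)&(s>50)&(abs(z-.015)<.006);print("foam",rect(P[f]))
E
```

```text
time: 71.2
tool_pos: [0.42, -0.3022, 0.0199]
ee_rot: [-1.584, 0.0, 0.057]
contact_force: [0.3, 0.2, -0.0]
grip_width: 0.0765
time: 71.7
tool_pos: [0.4167, -0.2994, 0.1077]
ee_rot: [-1.578, 0.007, 0.057]
contact_force: [-0.2, -0.7, 0.6]
grip_width: 0.093
time: 72.2
tool_pos: [0.4804, -0.3019, 0.1821]
ee_rot: [-1.588, -0.004, 0.055]
contact_force: [0.5, -0.1, -0.5]
grip_width: 0.093
time: 72.4
tool_pos: [0.4809, -0.3017, 0.1826]
ee_rot: [-1.588, -0.003, 0.057]
contact_force: [0.3, -0.4, -0.2]
grip_width: 0.0928
J [-0.6435  0.0499  1.6397 -0.0108  1.4385 -2.2695] sum235 3.128 eff [  0.3 -51.3 -49.3  -0.1  -0.1   0. ] [ 0.4809 -0.3017  0.1826] [-1.588 -0.003  0.057]
carrier [ 418.2 -303.7  127.1   60.3    3.2] [0.02993995 0.03051473 0.04085051]
term [ 418.4 -304.2  123.6   49.8    3.1]
foam [ 447.8 -299.6  212.8  109.7    3.1]
```

View pics/wrist20.png

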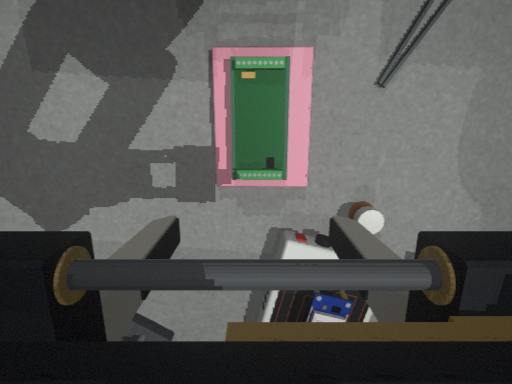

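View pics/top20.png

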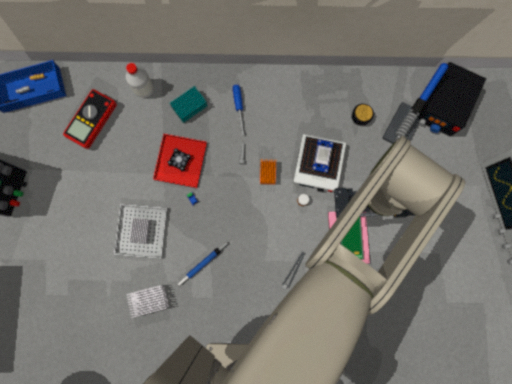

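View pics/scene20.png

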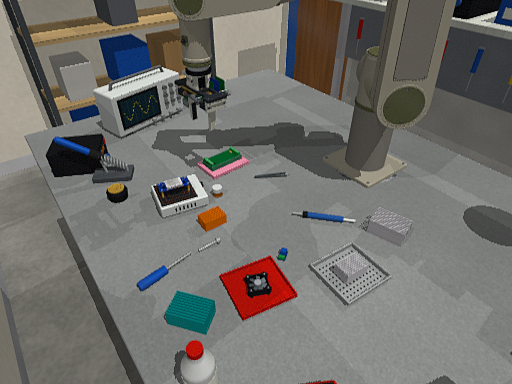

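Run:
```python
from h import *
c=load("wrist20");P=dep(c);z=P[...,2];H=hsv(c);h,s,v=[H[...,i].astype(int) for i in range(3)]
f=(h>150)&(h<180)&(s>50);f[200:]=0;f[:,:190]=0;f[:,330:]=0
b=blobs(f,500)[0];print("foam",rect(plane(c,b[:,0],.015)),rect(P[f&(z>.012)]))
g=(h>40)&(h<90)&(s>80);g[200:]=0;g[:,:190]=0;g[:,330:]=0;b=blobs(g,300)[0];print("carrier .031",rect(plane(c,b[:,0],.031)))
```

```text
foam [ 418.4 -301.   153.3  109.6    3.2] [ 418.5 -301.2  154.2  109.6    3.2]
carrier .031 [ 418.4 -303.7  127.    60.1    3.2]
```

```bash
python3 -c "
from cell import bot
print(bot.finish_job());print(bot.get_state()['time'])"
```

```text
the job is handed in; nothing more can be done
None
the job is handed in; nothing more can be done
```

I took the stack apart from the top down, put all four pieces in their places and handed the job in at about 72.5 s. The robot was clear of everything. Each piece was lowered in 1 mm steps until it touched, and only then released.

| Piece | Place | Last check from the wrist camera |
|---|---|---|
| Fan | Red tray | About 1 mm from the middle |
| Heat sink | Steel dish | About 0.5 mm from the middle, after a 20° twist on the module before lifting |
| Module | Preheater plate | About 1–1.5 mm from the middle, angle within 0.3° of square |
| Carrier board | Pink foam | About 2.5 mm off the middle sideways, 0 mm lengthwise, angle within about 0.1° of square |

- **Fan gripped twice:** my first grip left the fingertips about 3.5 mm below the fan's underside, so releasing it in the tray would have dropped it. I brought it back, rested it on the heat sink, gripped it higher and then placed it.
- **Arm tilt:** fast moves made the tool tilt by up to about 4°. I worked that off in the air, and the tilt was under 1° at every release.
- **Views that disagreed:** the top and scene cameras differed by 6–10 mm on the plate and the foam, so I used wrist-camera measurements for both.
- **Carrier offset:** I accepted it without a correction. The gripper's own reading at release put it only about 1 mm off.

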